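Build up and start a culture chamber in the dry bath

TASK

Build up the culture chamber in the square pocket of the dry bath's block: the chamber body first, then every white spacer frame that is lying on the bench, then the steel top plate with its collar up, all lying flat and square in the pocket. Then close the lid fully, and only after that start the bath by turning the spring-return start knob clockwise to its stop and letting it spring back. Leave the beaker and the jar that stand among the parts where they are; if a part gets knocked aside, fetch it all the same.

Things in the scene. Friction and masses are not known exactly. Their poses are not given: they have to be found in the camera images.
- dry_bath: dry bath: white bench heater, fixed. Origin on the bench under the well's centre; own -x points to its front (control deck), +x to the lid hinge, z up. Housing from x -176 to +90 mm, y +-100. A well 134 mm square is sunk in its top (rim 106 mm above the bench, floor at 50) and holds the grey metal chamber block. The control deck, x -176 to -80 mm, is 70 mm high.
- pocket (a point): centre of the pocket's floor, 50 mm above the bench; axes as the dry bath's. Pocket 49 mm square, sides along x and y, walls 44 mm high with the upper 4 mm rounded as a lead-in. Only its corners are walled, by four pillars (block 104 mm square): a 34 mm wide finger slot, down to the floor, cuts the middle of each side along x and y; 15 mm of well floor lie outside the block.
- chamber_body: chamber body, a square aluminium tray, 46 x 46 x 10 mm, hollow (30 mm square, floor 3 mm, with a dark round window), sides along its x and y, origin at the centre of its underside, z up. About 45 g. Lies on the bench.
- spacer1: spacer frame: flat square white plastic frame, 46 x 46 x 7 mm with a 30 mm square opening, sides along its x and y, origin at the centre of its underside, z up. 18 g. Lies on the bench. Two to four such spacers, all alike, are present (None if absent).
- spacer2: spacer frame: flat square white plastic frame, 46 x 46 x 7 mm with a 30 mm square opening, sides along its x and y, origin at the centre of its underside, z up. 18 g. Lies on the bench. Two to four such spacers, all alike, are present (None if absent).
- spacer3: spacer frame: flat square white plastic frame, 46 x 46 x 7 mm with a 30 mm square opening, sides along its x and y, origin at the centre of its underside, z up. 18 g. Lies on the bench. Two to four such spacers, all alike, are present (None if absent).
- spacer4: spacer frame: flat square white plastic frame, 46 x 46 x 7 mm with a 30 mm square opening, sides along its x and y, origin at the centre of its underside, z up. 18 g. Lies on the bench. Two to four such spacers, all alike, are present (None if absent).
- top_plate: top plate: square steel plate, 46 x 46 x 6 mm, sides along its x and y, with a round central collar 18 mm across standing 10 mm above it (16 mm in all), origin at the centre of its underside, z up. About 70 g. Lies on the bench, collar up.
- lid (a joint): the bath's lid, a flat clear blue plate: 168 mm from hinge to front edge, 180 mm wide, 5 mm thick. Rad; 0 = closed (flat over the well, top 113 mm above the bench), grows as it opens, 1.57 upright, stop at 1.8; starts open at 1.35 to 1.7. Stiff hinge: it stays where it is left; about 2 N at the front edge moves it.
- lid_hinge (a point): middle of the hinge line, mid-thickness of the plate, 85 mm behind the pocket's centre (bath +x), 110.5 mm above the bench; the line runs along the bath's y. Its x points from the lid's front edge to the hinge, its z out of the outer (upper) face: closed, they agree with the bath's.
- lid_edge (a point): middle of the lid's front edge, at mid-thickness, 168 mm from lid_hinge; moves with the lid. A thin lip 60 mm wide, look only, sticks out 10 mm beyond it.
- start_knob (a joint): start knob on the control deck, rad: 0 at rest, grows when turned clockwise seen from above, hard stop at 1.05 (60 degrees). A spring pulls it back to 0 when let go; holding it at the stop takes about 0.12 N m.
- knob_grip (a point): point on the knob's vertical axis, 87 mm above the bench, 132 mm in front of the pocket's centre. On a round skirt (38 mm across, 6 mm high) stands a black grip bar, 38 mm long, 11 mm wide, top 98 mm above the bench, 28 mm above the deck; it lies along this point's x, which is the bath's x when at rest.
- beaker: small white plastic beaker, 46 mm across, 55 mm tall. Loose; not part of the job. Origin at the centre of its underside.
- jar: small amber glass jar with a cap, 42 mm across, 52 mm tall. Loose; not part of the job. Origin at the centre of its underside.
There are look-alikes about, which are no part of the job. Leave any brown or orange look-alike of the spacer3 alone.

How it is judged:
On the way, in this order (a step that is already met when the one before it is completed fails the run):
1. the chamber body sits flat on the floor of the pocket (horizontal distance between chamber_body and pocket below 0.0035 m and z of chamber_body in the frame of pocket between -0.003 and 0.003 m and angle between chamber_body's own z axis and vertical below 0.06 rad), for 0.2 s.
2. every spacer present lies flat in the pocket on the body (all of step 1 and horizontal distance between each of spacer1, spacer2, spacer3, spacer4 and pocket below 0.0035 m and z of spacer1 in the frame of pocket between 0.0075 and 0.0335 m and angle between each of spacer1, spacer2, spacer3, spacer4's own z axis and vertical below 0.06 rad and z of spacer2 in the frame of pocket between 0.0075 and 0.0335 m and z of spacer3 in the frame of pocket between 0.0075 and 0.0335 m and z of spacer4 in the frame of pocket between 0.0075 and 0.0335 m), for 0.2 s.
3. the top plate lies flat in the pocket on the spacers, collar up (all of step 2 and horizontal distance between top_plate and pocket below 0.0035 m and z of top_plate in the frame of pocket between 0.021 and 0.041 m and angle between top_plate's own z axis and vertical below 0.06 rad and z of top_plate in the frame of spacer1 above 0.005 m and z of top_plate in the frame of spacer2 above 0.005 m and z of top_plate in the frame of spacer3 above 0.005 m and z of top_plate in the frame of spacer4 above 0.005 m), for 0.2 s.
4. the lid is closed over the stack (value of joint lid below 0.05 rad), for 0.2 s.
5. the start knob is turned to its stop (value of joint start_knob above 0.97 rad and value of joint lid below 0.05 rad), for 0.1 s.
At the end, for the whole second after the job is handed in: The body (within 3 mm of the pocket floor), every spacer present on it and the top plate above all the spacers lie in the pocket, each within 3.5 mm of its centre and within 0.06 rad of level; the lid is closed (below 0.05 rad) and the start knob has sprung back (below 0.1 rad) (all of step 3 and value of joint lid below 0.05 rad and value of joint start_knob below 0.1 rad and linear speed of top_plate below 0.02 m/s); the robot touches nothing.
It fails at once if the beaker or the jar is moved by more than 3 cm (distance of any of beaker, jar from where it was at the start of the episode above 0.03 m).
It fails at once if the start knob is turned while the lid is open (value of joint start_knob above 0.8 rad and value of joint lid above 0.1 rad).
Of spacer1, spacer2, spacer3, spacer4 only 2 to 4 are there at a start; the rules pass over those that are not, and their reading is None.
At some moment in a run one of chamber_body, spacer1, spacer2, spacer3, spacer4, top_plate may be knocked a few centimetres aside while the robot is not near it.
It also fails if it takes over 210 s, if anything falls off the work surface, if the arm or the gripper's body presses on something with over 40 N, if the wrist force passes 120 N, or if a joint passes its speed limit or range.

ROBOT

A 6-joint arm with a two-finger parallel gripper is mounted at the origin on the work surface. World frame = base frame: x ahead of the robot, y to its left, z up, the work surface at z = 0. Lengths are in m, angles in rad, forces in N, time in s.
With the tool pointing down it reaches from about 0.375 to 0.925 m from the base axis. Payload 5.7 kg.
Tool frame: the origin (TCP) lies on the front face of the gripper's body, between the roots of the fingers; the fingertips stand bot.tip_extent ahead of it and the grasp point (between the pads) lies 54 mm ahead of it (bot.tip_extent is the distance from the TCP to the fingertips, in m); z points along the fingers, y is the direction in which the jaws open and shut (so a half turn about z gives the same grasp; the last joint's range is limited). The gripper opens to 85 mm and grips with 20 to 120 N. Pads are 22 mm wide; open, the fingers measure 114 mm over their backs; the gripper's body (76 mm by 85 mm) begins 54 mm behind the grasp point. The pads swing forward as they close: fully open they stand 13 mm farther back than shut.
Start: joints at [-1.45, 0.359, 1.51, -0, 1.272, -0.115], TCP at [0.14, -0.583, 0.304] pointing down, gripper open.
Joint ranges: [-2.97, 2.97], [-1.01, 2.36], [0.21, 2.38], [-0.96, 4.11], [0.2, 2.71], [-2.98, 2.98]. Speed limits (rad/s): [2.39, 2.39, 3.14, 3.14, 3.14, 3.14].

INTERFACE

Orientations are given as a unit quaternion [w, x, y, z].
In Python, from plant import sense, optics, workorder, bot gives the robot as it stands.
- The arm moves only by the tool move_arm, never from a script. Its argument "increments" is a list of rows, each a list of 3 entries, a list of its own where there are three numbers: the shift along the tool's x, y, z in units of 300 mm (1.0 is 300 mm), then the turn, a rotation vector about the tool's x, y, z in units of pi/2 rad (1.0 is pi/2 rad), then the opening, from -1 (shut) to 1 (fully open), so that 0 is half open. In form: [[[x, y, z], [ax, ay, az], claw], ...]. A call has 1 to 20 rows; each row shifts and turns the commanded pose from where the row before left it, along the tool's axes as they then stand; what a row does not reach is not made up. A row lasts 1/12 s, in which the tool goes at most 41.7 mm and 7.16 degrees, less where a joint would pass 70% of its speed; a pose out of reach is approached as far as the arm can. A call with a number of a shift or a turn outside -1 to 1 is refused whole. A call with a gripper value outside its range is refused whole. The fingers move at their own pace and stop on an object; "force" is the grip in N (left out, the last holds). Time passes only in rows, so rows that do not move let the fingers close. It gives the time, the measured TCP pose, the force and the opening at its end, in the units of the state.
- sense(): the state, without advancing time (a new reading comes with each control period).
- optics.grab_frame(name): name is "side" or "top"; returns a dict with "pixels" (384x512x3 uint8, red, green, blue), "camera_matrix" (3x3 intrinsics, pixels), "R" (3x3) and "t" (3): a world point X has camera coordinates R X + t. Camera axes: x right, y down, z forward; pixel columns grow to the right and rows downward; lengths in m; the calibration is good to about 2 mm. A picture is of the moment at which its call begins. There is no depth.
- workorder.close_job(): hands the job in, once; it reports no verdict.
The state is a dict: "clock": time; "joint_positions": joint angles; "qvel": joint speeds; "effort": joint torques, N m; "eef_pos": TCP position; "ee_rot": TCP orientation; "ft_force": force on the tool from outside, world axes, zero at the start; "torque": the same for the moment, N m; "width": finger opening in m.
Only numpy, scipy, OpenCV 4.12 (cv2) and the standard library are available. Lean on these libraries where they do the work, as an engineer would, in place of code of your own. Each camera call takes 0.05 s, during which the arm holds its last target.

## Working session

There is one attempt and no reset: what is moved stays moved. The work goes in short steps, Python scripts to look and compute and a tool call to move; the robot and the scene stay as the last step left them, time stands still between calls to the robot, and variables do not carry over. Pictures are saved under pics/ and viewed, and the job is handed in when it is done.

Besides the shell and the picture viewer there is one more tool, called after "Call:" in YAML: its name, and indented under it one key for each argument. move_arm: Moves the arm, as the interface text tells. Shifts and turns lie within -1 to 1; 1 stands for 300 mm of shift or pi/2 rad of turn. Its arguments: {"type":"object","properties":{"increments":{"type":"array"},"force":{"type":"number"}},"required":["increments"]}

```bash
mkdir -p pics; ls
cat > h.py <<'E'
import numpy as np, cv2
from plant import sense, optics, workorder, bot
def snap(n,f):
    d=optics.grab_frame(n); cv2.imwrite('pics/'+f+'.png',d['pixels'][:,:,::-1]); np.savez('pics/'+f+'.npz',**{k:np.array(v) for k,v in d.items()}); return d
def ray(d,u,v,z):
    K=np.array(d['camera_matrix']);R=np.array(d['R']);t=np.array(d['t'])
    c=-R.T@t; r=R.T@np.linalg.inv(K)@np.array([u,v,1.]); return c+r*(z-c[2])/r[2]
def proj(d,X):
    p=np.array(d['camera_matrix'])@(np.array(d['R'])@np.array(X)+np.array(d['t'])); return p[:2]/p[2]
E
python3 - <<'E'
from h import *
for n in('top','side'):
    d=snap(n,n+'0'); R=np.array(d['R']); print(n,-R.T@np.array(d['t']),R.round(3).tolist(),d['camera_matrix'])
print(sense()); print(bot.tip_extent)
E
```

```text
pics
top [0.2496317  0.01810168 1.1625487 ] [[0.088, -0.996, 0.004], [-0.971, -0.087, -0.221], [0.221, 0.015, -0.975]] [[479.12843717   0.         256.46696676]
 [  0.         479.12843717 194.37503395]
 [  0.           0.           1.        ]]
side [1.20551017 0.39024743 0.81115449] [[-0.491, 0.871, 0.012], [0.581, 0.337, -0.741], [-0.649, -0.357, -0.671]] [[416.69309177   0.         259.50392133]
 [  0.         416.69309177 191.74428405]
 [  0.           0.           1.        ]]
{'clock': 0.1, 'joint_positions': array([-1.45011577e+00,  3.59441342e-01,  1.51131167e+00, -1.01725400e-05,
        1.27250366e+00, -1.15062488e-01]), 'qvel': array([ 1.38401371e-03, -1.20000600e-03, -2.62393021e-03, -1.23051343e-03,
        1.89101135e-03,  8.25176140e-05]), 'effort': array([ 9.94998591e-04, -5.28651774e+01, -2.79350245e+01, -2.17466609e-04,
        5.07924211e-03,  4.35307606e-05]), 'eef_pos': array([ 0.14009208, -0.5829168 ,  0.30313733]), 'ee_rot': array([-8.31992656e-04,  9.93060671e-01,  1.17600217e-01, -7.19753647e-06]), 'ft_force': array([-0.61941052, -0.06443397, -0.08460613]), 'torque': array([-0.01229877,  0.07528561, -0.03081417]), 'width': 0.08542050528163186}
0.0726
```

View pics/top0.png

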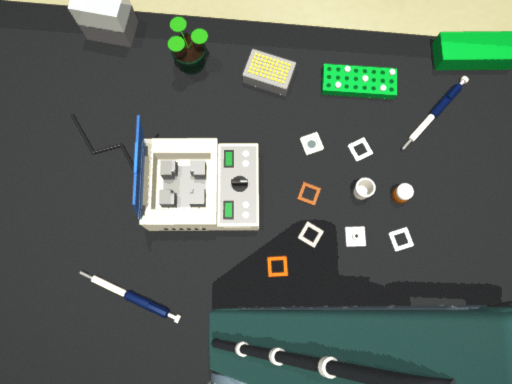

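View pics/side0.png

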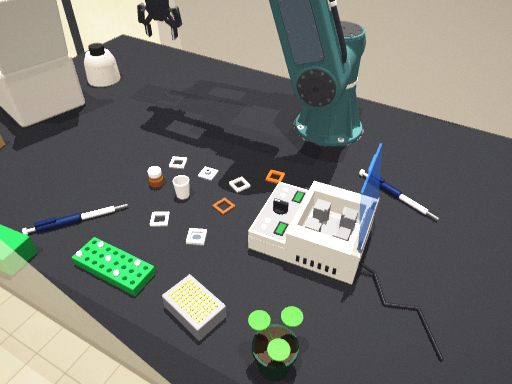

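Run:
```python
from h import *
a=cv2.imread('pics/top0.png')[120:285,255:425]; cv2.imwrite('pics/c1.png',cv2.resize(a,None,fx=3.5,fy=3.5,interpolation=cv2.INTER_CUBIC))
a=cv2.imread('pics/top0.png')[110:240,125:270]; cv2.imwrite('pics/c2.png',cv2.resize(a,None,fx=4,fy=4,interpolation=cv2.INTER_CUBIC))
```

```text
(no output)
```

View pics/c1.png

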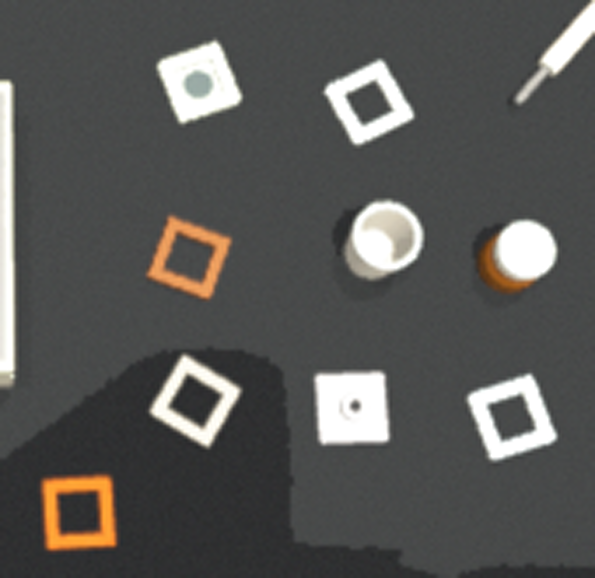

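View pics/c2.png

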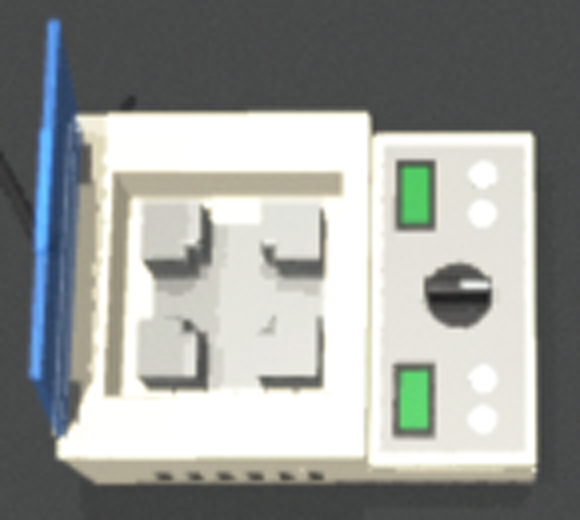

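```bash
cat >> h.py <<'E'
def parts(d,zt=0.007,lo=(0,0,150),hi=(180,60,255),amin=100,amax=900):
    img=np.array(d['pixels']); hsv=cv2.cvtColor(img,cv2.COLOR_RGB2HSV)
    m=cv2.inRange(hsv,lo,hi); cs,_=cv2.findContours(m,cv2.RETR_EXTERNAL,cv2.CHAIN_APPROX_NONE)
    out=[]
    for c in cs:
        # work on world-plane points
        P=np.array([ray(d,p[0][0],p[0][1],zt)[:2] for p in c],np.float32)*1000
        if len(P)<15: continue
        (cx,cy),(w,h),a=cv2.minAreaRect(P)
        if 38<w<60 and 38<h<60:
            out.append((c[:,0].mean(0).round(1).tolist(),round(cx,1),round(cy,1),round(w,1),round(h,1),round(a,1)))
    return out
E
python3 - <<'E'
from h import *
for n in('top','side'):
    d=np.load(f'pics/{n}0.npz')
    print(n); [print(p) for p in parts(d)]
d=np.load('pics/top0.npz')
img=d['pixels']
# rough bath points z=.106 / .07 /.094
for name,u,v,z in [('deck r t',125+534/4,110+135/4,.07),('deck r b',125+532/4,110+468/4,.07),('rim rt',125+370/4,110+114/4,.106),('rim rb',125+366/4,110+457/4,.106),('knob',125+458/4,110+295/4,.085),
 ('wellTL',125+113/4,110+172/4,.106),('wellTR',125+343/4,110+172/4,.106),('wellBL',125+105/4,110+396/4,.106)]:
    print(name,ray(d,u,v,z).round(4))
E
```

```text
top
([326.8, 366.9], 122.0, -159.6, 40.5, 46.4, 89.4)
([400.7, 238.8], 432.2, -322.2, 49.6, 49.6, 22.4)
([355.0, 236.0], 429.3, -211.5, 48.8, 48.7, 5.1)
([310.5, 234.3], 424.2, -102.9, 47.0, 47.9, 63.5)
([404.8, 191.0], 552.4, -328.9, 40.8, 42.9, 5.1)
([364.3, 187.9], 552.1, -227.9, 49.4, 57.0, 28.9)
([359.9, 148.6], 652.1, -213.9, 49.6, 50.6, 32.1)
([311.5, 142.9], 657.0, -90.9, 50.0, 49.4, 24.4)
side
([195.9, 235.9], 656.0, -96.5, 55.5, 48.4, 24.6)
([159.4, 218.2], 653.3, -218.6, 52.5, 49.0, 30.5)
([238.8, 183.8], 427.8, -107.3, 54.7, 48.8, 63.7)
([207.6, 172.5], 430.9, -215.7, 52.9, 50.2, 7.1)
([154.0, 171.4], 508.1, -359.1, 57.0, 39.4, 46.3)
([177.7, 161.8], 434.6, -326.7, 57.2, 50.3, 21.8)
deck r t [0.6211 0.0412 0.07  ]
deck r b [0.4203 0.0248 0.07  ]
rim rt [0.6131 0.1364 0.106 ]
rim rb [0.4127 0.1172 0.106 ]
knob [0.515  0.0763 0.085 ]
wellTL [0.5648 0.28   0.106 ]
wellTR [0.5766 0.1481 0.106 ]
wellBL [0.4341 0.2667 0.106 ]
```

Run:
```python
from h import *
a=cv2.imread('pics/top0.png')[150:220,145:220]; a=np.clip((a.astype(float)-90)*1.6,0,255).astype(np.uint8); cv2.imwrite('pics/c3.png',cv2.resize(a,None,fx=8,fy=8,interpolation=cv2.INTER_NEAREST))
a=cv2.imread('pics/side0.png')[180:275,280:375]; a=np.clip((a.astype(float)-60)*1.4,0,255).astype(np.uint8); cv2.imwrite('pics/c4.png',cv2.resize(a,None,fx=6,fy=6,interpolation=cv2.INTER_NEAREST))
```

```text
(no output)
```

View pics/c3.png

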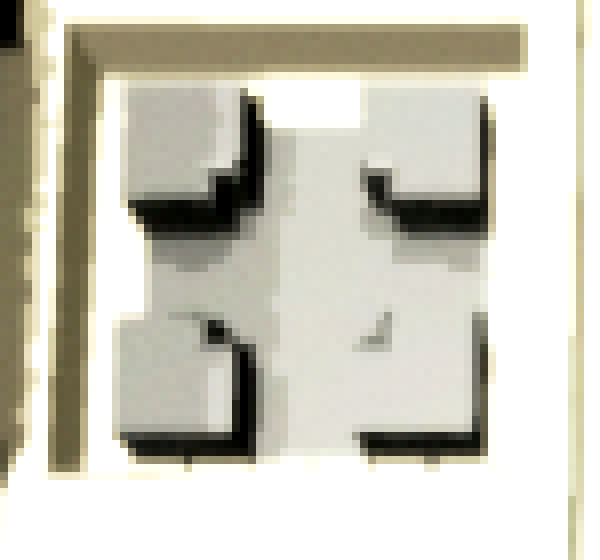

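View pics/c4.png

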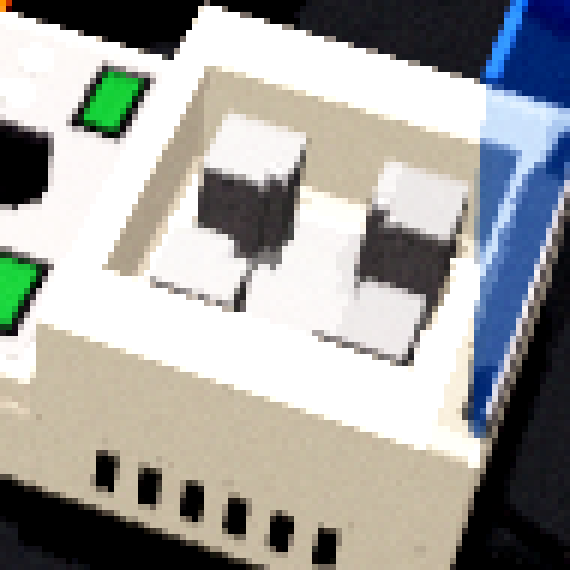

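Run:
```python
from h import *
d=np.load('pics/top0.npz'); s=np.load('pics/side0.npz')
def sh(n,D,ps,ox,oy,f):
    Q=np.array([ray(D,ox+x/f-.5,oy+y/f-.5,.094)[:2] for x,y in ps])*1000
    print(n,Q.round(1).tolist(),'mean',Q.mean(0).round(1),[round(float(np.linalg.norm(Q[i]-Q[(i+1)%4])),1) for i in range(4)])
    for i in range(4):
        v=Q[(i+1)%4]-Q[i]; print(round(np.degrees(np.arctan2(v[1],v[0])),1),end=' ')
    print()
sh('top',d,[(123,84),(482,88),(478,432),(115,432)],145,150,8)
sh('side',s,[(150,280),(405,362),(468,183),(228,113)],280,180,6)
# gripper/knob: deck & rim corners
def sh2(n,u,v,z): print(n,(ray(s,280+u/6-.5,180+v/6-.5,z)*1000).round(1))
sh2('rim far-front corner',205,7,.106); sh2('rim near-front',38,325,.106); sh2('rim near-hinge',478,465,.106)
```

```text
top [[552.9, 265.4], [561.0, 161.5], [459.5, 151.2], [450.3, 254.0]] mean [505.9 208. ] [104.2, 102.0, 103.2, 103.2]
-85.5 -174.2 95.1 6.3 
side [[563.7, 159.5], [553.9, 261.6], [449.2, 249.5], [459.8, 147.6]] mean [506.7 204.6] [102.5, 105.4, 102.5, 104.6]
95.5 -173.5 -84.0 6.6 
rim far-front corner [415.2 115.9 106. ]
rim near-front [616.9 136.4 106. ]
rim near-hinge [598.1 303.9 106. ]
```

Run:
```python
from h import *
d=np.load('pics/top0.npz'); s=np.load('pics/side0.npz')
a=np.radians(95.4); bx=np.array([np.cos(a),np.sin(a)]); by=np.array([-bx[1],bx[0]]); c=np.array([.506,.2065])
for th in (1.35,1.45,1.57,1.7):
  for sgn in(90,-90):
    p=c+bx*(.085-.168*np.cos(th))+by*sgn/1000; P=[*p,.1105+.168*np.sin(th)]
    print(th,sgn,proj(d,P).round(1),proj(s,P).round(1))
import cv2
for f,n in(('top','l1'),('side','l2')):
    im=cv2.imread(f'pics/{f}0.png'); im=im[105:240,110:210] if f=='top' else im[130:290,320:420]
    cv2.imwrite(f'pics/{n}.png',cv2.resize(im,None,fx=4,fy=4,interpolation=cv2.INTER_NEAREST))
```

```text
1.35 90 [141.8 204.4] [375.4 141.5]
1.35 -90 [146.1 115. ] [355.1 190.7]
1.45 90 [132.7 204.1] [383.1 142.3]
1.45 -90 [137.3 114.5] [363.8 192. ]
1.57 90 [121.8 204.1] [392.4 144.1]
1.57 -90 [126.9 114.3] [374.4 194.5]
1.7 90 [110.4 204.3] [402.3 147.1]
1.7 -90 [116.  114.6] [385.7 198.4]
```

View pics/l1.png

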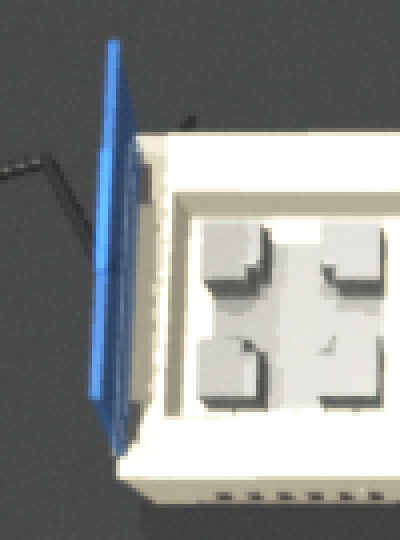

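View pics/l2.png

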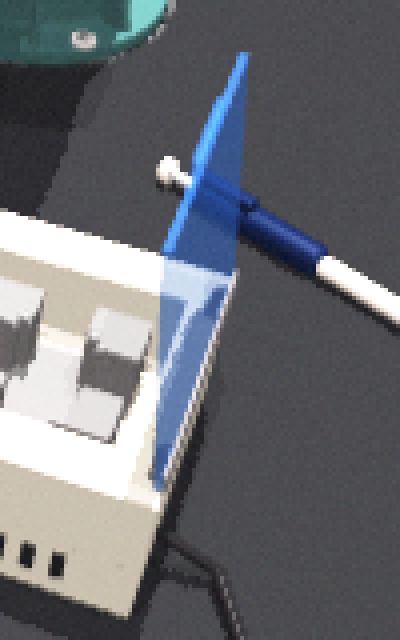

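```bash
cat >> h.py <<'E'
from scipy.spatial.transform import Rotation as Ro
def Rdown(th):
    t=np.radians(th); return np.array([[np.cos(t),np.sin(t),0],[np.sin(t),-np.cos(t),0],[0,0,-1.]])
def plan(*wps):
    """waypoints (x,y,z[mm],theta deg); print per-leg shift after rotating (rotate first)"""
    s=sense(); q=s['ee_rot']; R=Ro.from_quat([q[1],q[2],q[3],q[0]]).as_matrix(); p=s['eef_pos']*1000
    print('now',p.round(1),'th',round(float(np.degrees(np.arctan2(R[1,0],R[0,0]))),2),'w',round(s['width'],4),'F',s['ft_force'].round(1),'t',s['clock'])
    for w in wps:
        T=Rdown(w[3]); rv=Ro.from_matrix(R.T@T).as_rotvec()/(np.pi/2)
        d=T.T@(np.array(w[:3],float)-p)/300
        print(w,'turn',rv.round(4),'nrot',int(np.ceil(np.linalg.norm(rv)*90/7.1)),'shift',d.round(4),'nmove',int(np.ceil(np.linalg.norm(d)*300/40)))
        R=T;p=np.array(w[:3],float)
BC=np.array([506.,206.5]); BY=95.4
def bath(x,y,z=0):
    a=np.radians(BY); return [BC[0]+np.cos(a)*x-np.sin(a)*y, BC[1]+np.sin(a)*x+np.cos(a)*y, z]
E
python3 - <<'E'
from h import *
plan((450,-200,322,5.4),(*bath(20,0,322),5.4),(*bath(88,0,322),5.4))
E
```

```text
now [ 140.1 -582.9  303.1] th 13.51 w 0.0854 F [-0.6 -0.1 -0.1] t 0.1
(450, -200, 322, 5.4) turn [-0.0011 -0.      0.0901] nrot 2 shift [ 1.1486 -1.1735 -0.0629] nmove 13
(np.float64(504.1178337336297), np.float64(226.4112392920616), 322, 5.4) turn [0. 0. 0.] nrot 0 shift [ 0.3134 -1.3981  0.    ] nmove 11
(np.float64(497.7184684279707), np.float64(294.10945288507105), 322, 5.4) turn [0. 0. 0.] nrot 0 shift [-0.     -0.2267  0.    ] nmove 2
```

Call:
move_arm:
  increments:
    - [[0,0,0],[0,0,0.045],-1]
    - [[0,0,0],[0,0,0.045],-1]
    - [[0.082,-0.084,-0.0045],[0,0,0],-1]
    - [[0.082,-0.084,-0.0045],[0,0,0],-1]
    - [[0.082,-0.084,-0.0045],[0,0,0],-1]
    - [[0.082,-0.084,-0.0045],[0,0,0],-1]
    - [[0.082,-0.084,-0.0045],[0,0,0],-1]
    - [[0.082,-0.084,-0.0045],[0,0,0],-1]
    - [[0.082,-0.084,-0.0045],[0,0,0],-1]
    - [[0.082,-0.084,-0.0045],[0,0,0],-1]
    - [[0.082,-0.084,-0.0045],[0,0,0],-1]
    - [[0.082,-0.084,-0.0045],[0,0,0],-1]
    - [[0.082,-0.084,-0.0045],[0,0,0],-1]
    - [[0.082,-0.084,-0.0045],[0,0,0],-1]
    - [[0.082,-0.084,-0.0045],[0,0,0],-1]
    - [[0.082,-0.084,-0.0045],[0,0,0],-1]

```text
clock: 1.43
eef_pos: [0.4503, -0.198, 0.3227]
ee_rot: [-0.0, 0.999, 0.047, -0.0]
ft_force: [1.2, 0.4, 1.1]
width: 0.0002
```

Run:
```python
from h import *
plan((*bath(20,0,322),5.4),(*bath(88,0,322),5.4))
```

```text
now [ 450.3 -198.   322.7] th 5.41 w 0.0002 F [1.2 0.4 1.1] t 1.4333
(np.float64(504.1178337336297), np.float64(226.4112392920616), 322, 5.4) turn [-0.0002  0.0003  0.0001] nrot 1 shift [ 0.3116 -1.3915  0.0022] nmove 11
(np.float64(497.7184684279707), np.float64(294.10945288507105), 322, 5.4) turn [0. 0. 0.] nrot 0 shift [-0.     -0.2267  0.    ] nmove 2
```

Good tracking. Go to the lid and push it further open.

Call:
move_arm:
  increments:
    - [[0.026,-0.116,0],[0,0,0],-1]
    - [[0.026,-0.116,0],[0,0,0],-1]
    - [[0.026,-0.116,0],[0,0,0],-1]
    - [[0.026,-0.116,0],[0,0,0],-1]
    - [[0.026,-0.116,0],[0,0,0],-1]
    - [[0.026,-0.116,0],[0,0,0],-1]
    - [[0.026,-0.116,0],[0,0,0],-1]
    - [[0.026,-0.116,0],[0,0,0],-1]
    - [[0.026,-0.116,0],[0,0,0],-1]
    - [[0.026,-0.116,0],[0,0,0],-1]
    - [[0.026,-0.116,0],[0,0,0],-1]
    - [[0.026,-0.116,0],[0,0,0],-1]
    - [[0,-0.04,0],[0,0,0],-1]
    - [[0,-0.04,0],[0,0,0],-1]
    - [[0,-0.04,0],[0,0,0],-1]
    - [[0,-0.04,0],[0,0,0],-1]
    - [[0,-0.04,0],[0,0,0],-1]
    - [[0,-0.026,0],[0,0,0],-1]
    - [[0,0,0],[0,0,0],-1]

```text
clock: 3.02
eef_pos: [0.497, 0.2934, 0.3227]
ee_rot: [-0.0, 0.999, 0.047, -0.0]
ft_force: [-0.3, 0.7, 1.2]
width: -0.0003
```

Run:
```python
from h import *
plan()
a=snap('top','top1')['pixels'];b=snap('side','side1')['pixels']
cv2.imwrite('pics/m1.png',cv2.resize(np.hstack([a[100:260,100:280],b[60:300,300:480][:160]])[:,:,::-1],None,fx=2.2,fy=2.2))
```

```text
now [497.  293.4 322.7] th 5.44 w -0.0003 F [-0.3  0.7  1.2] t 3.0167
```

View pics/m1.png

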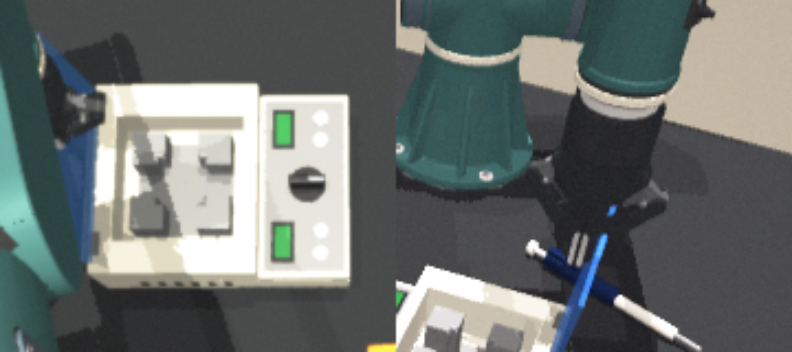

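Run:
```python
from h import *
print(bot.tip_extent)
d=np.load('pics/top0.npz')
print([p for p in parts(d,.010) if p[1]>600])
plan((*bath(0,0,322),5.4),(655.5,-93,200,24.4),(655.5,-93,85,24.4))
print([n for n in dir(bot) if n[0]!='_'])
```

```text
0.0726
[([359.9, 148.6], 651.0, -213.3, 49.5, 50.5, 32.1), ([311.5, 142.9], 655.9, -90.6, 49.8, 49.3, 24.4)]
now [497.2 292.5 322.9] th 5.42 w 0.0003 F [-0.3 -0.2  0.1] t 3.1167
(np.float64(506.0), np.float64(206.5), 322, 5.4) turn [-0.0002 -0.0001  0.0003] nrot 1 shift [0.0022 0.288  0.0029] nmove 3
(655.5, -93, 200, 24.4) turn [ 0.      0.     -0.2111] nrot 3 shift [0.0414 1.115  0.4067] nmove 9
(655.5, -93, 85, 24.4) turn [0. 0. 0.] nrot 0 shift [0.     0.     0.3833] nmove 3
['PlanningError', 'tip_extent']
```

Call:
move_arm:
  increments:
    - [[0,0.1,0],[0,0,0],-1]
    - [[0,0.1,0],[0,0,0],-1]
    - [[0,0.09,0],[0,0,0],-1]
    - [[0,0,0],[0,0,-0.07],0.4]
    - [[0,0,0],[0,0,-0.07],0.4]
    - [[0,0,0],[0,0,-0.071],0.4]
    - [[0.0041,0.1115,0.0407],[0,0,0],0.4]
    - [[0.0041,0.1115,0.0407],[0,0,0],0.4]
    - [[0.0041,0.1115,0.0407],[0,0,0],0.4]
    - [[0.0041,0.1115,0.0407],[0,0,0],0.4]
    - [[0.0041,0.1115,0.0407],[0,0,0],0.4]
    - [[0.0041,0.1115,0.0407],[0,0,0],0.4]
    - [[0.0041,0.1115,0.0407],[0,0,0],0.4]
    - [[0.0041,0.1115,0.0407],[0,0,0],0.4]
    - [[0.0041,0.1115,0.0407],[0,0,0],0.4]
    - [[0.0041,0.1115,0.0407],[0,0,0],0.4]
    - [[0,0,0.1167],[0,0,0],0.4]
    - [[0,0,0.1167],[0,0,0],0.4]
    - [[0,0,0.1167],[0,0,0],0.4]

```text
clock: 4.7
eef_pos: [0.6553, -0.0957, 0.0949]
ee_rot: [0.0, 0.978, 0.21, 0.001]
ft_force: [0.2, -1.0, -0.5]
width: 0.0598
```

Run:
```python
from h import *
plan((655.5,-93,85,24.4))
a=snap('top','top2')['pixels'];b=snap('side','side2')['pixels']
cv2.imwrite('pics/m2.png',np.hstack([cv2.resize(a[60:220,240:380],None,fx=2.8,fy=2.8),cv2.resize(b[140:268,130:242],None,fx=3.5,fy=3.5)])[:,:,::-1])
```

```text
now [655.3 -95.7  94.9] th 24.26 w 0.0598 F [ 0.2 -1.  -0.5] t 4.7
(655.5, -93, 85, 24.4) turn [ 0.0007 -0.0011 -0.0016] nrot 1 shift [ 0.0043 -0.0079  0.0332] nmove 1
```

View pics/m2.png

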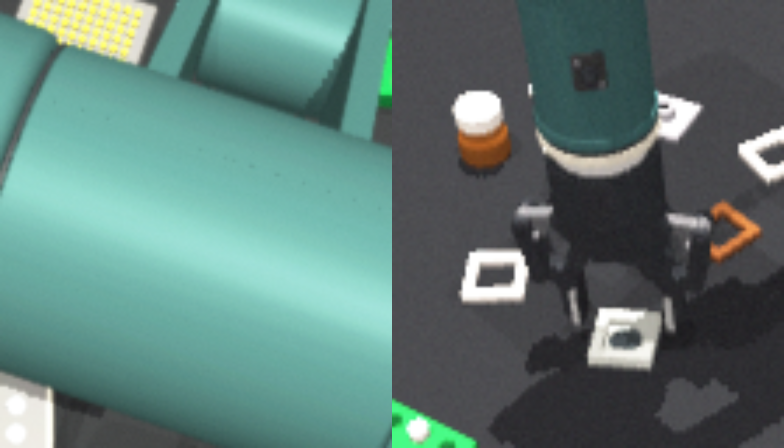

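View pics/side2.png

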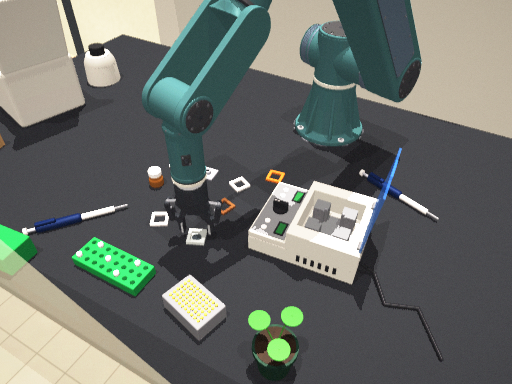

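Run:
```python
from h import *
d=np.load('pics/side2.npz')
t=np.radians(24.26); ya=np.array([np.sin(t),-np.cos(t)])*33
for s in (1,-1):
  for z in (20,25,30,35):
    P=np.array([655.3+s*ya[0],-95.7+s*ya[1],z])/1000; print(s,z,proj(d,P).round(1))
im=cv2.cvtColor(d['pixels'],cv2.COLOR_RGB2BGR)[205:250,165:230]; cv2.imwrite('pics/m3.png',cv2.resize(im,None,fx=10,fy=10,interpolation=cv2.INTER_NEAREST))
print(parts(d,.010))
```

```text
1 20 [183.1 231.2]
1 25 [182.9 229.9]
1 30 [182.6 228.5]
1 35 [182.4 227.2]
-1 20 [208.6 233.1]
-1 25 [208.5 231.8]
-1 30 [208.4 230.4]
-1 35 [208.2 229.1]
[([195.8, 236.1], 658.5, -94.2, 54.2, 46.9, 25.4), ([158.8, 218.4], 655.5, -216.6, 52.0, 48.6, 30.1), ([239.0, 183.6], 429.6, -104.9, 54.5, 51.1, 63.6), ([154.0, 171.4], 510.7, -356.3, 56.8, 39.3, 46.3)]
```

View pics/m3.png

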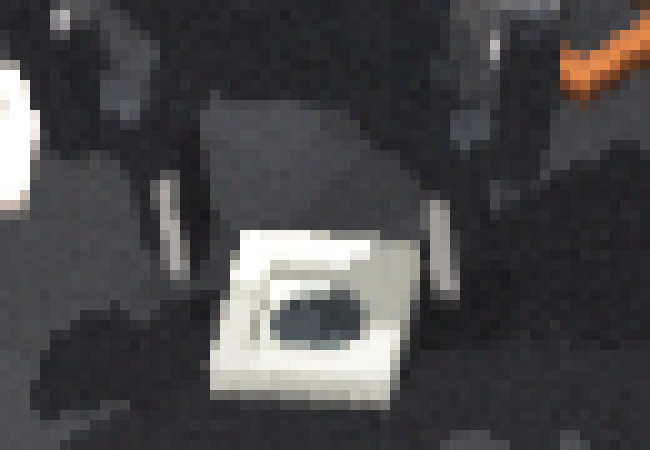

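Run:
```python
from h import *
plan((656.5,-93.5,75,24.4))
```

```text
now [650.4 -93.7  90. ] th 24.32 w 0.0599 F [-0.8  0.1 -0.6] t 4.8
(656.5, -93.5, 75, 24.4) turn [-0.0046  0.0056 -0.0009] nrot 1 shift [0.0189 0.0077 0.0499] nmove 1
```

Call:
move_arm:
  increments:
    - [[0,0,0],[0,0,0],0.4]
    - [[0,0,0],[0,0,0],0.4]
    - [[0,0,0],[0,0,0],0.4]

```text
clock: 5.05
eef_pos: [0.6566, -0.0942, 0.0986]
ee_rot: [0.001, 0.977, 0.211, 0.002]
ft_force: [-0.7, -0.6, -0.3]
width: 0.0597
```

Run:
```python
from h import *
plan((656.5,-93.5,75,24.4))
```

```text
now [656.6 -94.2  98.6] th 24.41 w 0.0597 F [-0.7 -0.6 -0.3] t 5.05
(656.5, -93.5, 75, 24.4) turn [ 0.0018 -0.0024  0.0001] nrot 1 shift [ 0.0006 -0.0022  0.0786] nmove 1
```

Call:
move_arm:
  increments:
    - [[0,0,0],[0,0,0],0.4]
    - [[0,0,0],[0,0,0],0.4]
    - [[0,0,0],[0,0,0],0.4]
    - [[0,0,0],[0,0,0],0.4]

```text
clock: 5.38
eef_pos: [0.6551, -0.0937, 0.0965]
ee_rot: [0.0, 0.977, 0.211, 0.001]
ft_force: [0.6, -0.3, 0.0]
width: 0.0601
```

Run:
```python
from h import *
plan((656.5,-93.5,75,24.4))
```

```text
now [655.1 -93.7  96.5] th 24.41 w 0.0601 F [ 0.6 -0.3  0. ] t 5.3833
(656.5, -93.5, 75, 24.4) turn [ 0.0004 -0.0006  0.0001] nrot 1 shift [0.0045 0.0014 0.0718] nmove 1
```

Descend gently, close, then open.

Call:
move_arm:
  increments:
    - [[0.0045,0.0014,0.02],[0,0,0],0.4]
    - [[0,0,0.024],[0,0,0],0.4]
    - [[0,0,0.018],[0,0,0],0.4]
    - [[0,0,0.009],[0,0,0],0.4]
    - [[0,0,0],[0,0,0],0.4]
    - [[0,0,0],[0,0,0],0.2]
    - [[0,0,0],[0,0,0],0]
    - [[0,0,0],[0,0,0],0]
    - [[0,0,0],[0,0,0],0]
    - [[0,0,0],[0,0,0],0]
  force: 20

```text
clock: 6.22
eef_pos: [0.6562, -0.0936, 0.0746]
ee_rot: [-0.0, 0.977, 0.211, 0.0]
ft_force: [0.4, 0.1, 0.6]
width: 0.0454
```

Run:
```python
from h import *
plan((656.5,-93.5,75,24.4))
b=snap('side','side3')['pixels']
cv2.imwrite('pics/m4.png',cv2.resize(b[200:260,160:240],None,fx=8,fy=8,interpolation=cv2.INTER_NEAREST)[:,:,::-1])
```

```text
now [656.2 -93.6  74.6] th 24.4 w 0.0454 F [0.4 0.1 0.6] t 6.2167
(656.5, -93.5, 75, 24.4) turn [ 0.     -0.0002 -0.    ] nrot 1 shift [ 0.001   0.     -0.0015] nmove 1
```

View pics/m4.png

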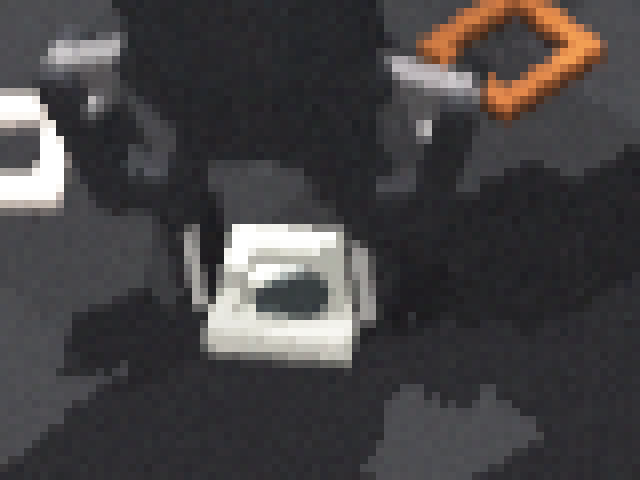

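Call:
move_arm:
  increments:
    - [[0,0,0],[0,0,0],1]
    - [[0,0,0],[0,0,0],1]
    - [[0,0,0],[0,0,-0.04],1]
    - [[0,0,0],[0,0,-0.077],1]
    - [[0,0,0],[0,0,-0.077],1]
    - [[0,0,0],[0,0,-0.077],1]
    - [[0,0,0],[0,0,-0.077],1]
    - [[0,0,0],[0,0,-0.077],1]
    - [[0,0,0],[0,0,-0.077],1]
    - [[0,0,0],[0,0,-0.077],1]
    - [[0,0,0],[0,0,-0.077],1]
    - [[0,0,0],[0,0,-0.077],1]
    - [[0,0,0],[0,0,-0.077],1]
    - [[0,0,0],[0,0,-0.077],1]
    - [[0,0,0],[0,0,-0.077],1]
    - [[0,0,0],[0,0,-0.036],0.6]
    - [[0,0,0],[0,0,0],0.4]
    - [[0,0,0],[0,0,0],0.2]
    - [[0,0,0],[0,0,0],0]
    - [[0,0,0],[0,0,0],0]

```text
clock: 7.93
eef_pos: [0.6563, -0.0936, 0.0746]
ee_rot: [0.0, 0.542, 0.84, 0.0]
ft_force: [-0.4, -0.2, 2.2]
width: 0.0453
```

Run:
```python
from h import *
plan((656.5,-93.5,200,95.4),(*bath(0,0,200),95.4))
```

```text
now [656.3 -93.6  74.6] th 114.32 w 0.0453 F [-0.4 -0.2  2.2] t 7.9333
(656.5, -93.5, 200, 95.4) turn [2.000e-04 0.000e+00 2.103e-01] nrot 3 shift [ 3.00e-04  7.00e-04 -4.18e-01] nmove 4
(np.float64(506.0), np.float64(206.5), 200, 95.4) turn [0. 0. 0.] nrot 0 shift [ 1.0428 -0.4053  0.    ] nmove 9
```

```bash
sed -i 's/^BC=.*/BC=np.array([506.4,205.0]); BY=95.8/' h.py
python3 - <<'E'
from h import *
plan((656.3,-93.6,200,95.8),(*bath(0,0,200),95.8))
E
```

```text
now [656.3 -93.6  74.6] th 114.32 w 0.0453 F [-0.4 -0.2  2.2] t 7.9333
(656.3, -93.6, 200, 95.8) turn [2.000e-04 0.000e+00 2.058e-01] nrot 3 shift [ 0.     0.    -0.418] nmove 4
(np.float64(506.4), np.float64(205.0), 200, 95.8) turn [0. 0. 0.] nrot 0 shift [ 1.0407 -0.3965  0.    ] nmove 9
```

Call:
move_arm:
  increments:
    - [[0,0,0],[0,0,0],-0.1]
    - [[0,0,-0.05],[0,0,0],-0.1]
    - [[0,0,-0.09],[0,0,0],-0.1]
    - [[0,0,-0.1],[0,0,0.04],-0.1]
    - [[0,0,-0.1],[0,0,0.06],-0.1]
    - [[0,0,-0.05],[0,0,0.06],-0.1]
    - [[0,0,-0.028],[0,0,0.046],-0.1]
    - [[0,0,0],[0,0,0],-0.1]
  force: 40

```text
clock: 8.6
eef_pos: [0.6575, -0.0939, 0.2024]
ee_rot: [0.002, 0.671, 0.741, 0.001]
ft_force: [0.7, -0.0, -0.5]
width: 0.0446
```

Run:
```python
from h import *
plan((*bath(0,0,200),95.8))
```

```text
now [657.5 -93.9 202.4] th 95.69 w 0.0446 F [ 0.7 -0.  -0.5] t 8.6
(np.float64(506.4), np.float64(205.0), 200, 95.8) turn [ 0.0028  0.0009 -0.0013] nrot 1 shift [ 1.0422 -0.4003  0.008 ] nmove 9
```

Call:
move_arm:
  increments:
    - [[0.0312,-0.0119,0],[0,0,0],-0.1]
    - [[0.0624,-0.0238,0],[0,0,0],-0.1]
    - [[0.1041,-0.0397,0],[0,0,0],-0.1]
    - [[0.1145,-0.0436,0],[0,0,0],-0.1]
    - [[0.1145,-0.0436,0],[0,0,0],-0.1]
    - [[0.1145,-0.0436,0],[0,0,0],-0.1]
    - [[0.1145,-0.0436,0],[0,0,0],-0.1]
    - [[0.1145,-0.0436,0],[0,0,0],-0.1]
    - [[0.1041,-0.0397,0],[0,0,0],-0.1]
    - [[0.0728,-0.0278,0],[0,0,0],-0.1]
    - [[0.052,-0.0198,0],[0,0,0],-0.1]
    - [[0.0312,-0.0119,0],[0,0,0],-0.1]
    - [[0.0104,-0.004,0],[0,0,0],-0.1]
    - [[0,0,0],[0,0,0],-0.1]
    - [[0,0,0],[0,0,0],-0.1]
    - [[0,0,0],[0,0,0],-0.1]
    - [[0,0,0],[0,0,0],-0.1]

```text
clock: 10.02
eef_pos: [0.5065, 0.204, 0.1997]
ee_rot: [0.0, 0.67, 0.742, -0.0]
ft_force: [-0.5, -0.8, -0.5]
width: 0.0447
```

Run:
```python
from h import *
plan((*bath(0,0,126),95.8))
a=snap('top','top3')['pixels'];b=snap('side','side4')['pixels']
cv2.imwrite('pics/m5.png',np.hstack([cv2.resize(a[110:250,130:270],None,fx=2.8,fy=2.8),cv2.resize(b[140:280,260:400],None,fx=2.8,fy=2.8)])[:,:,::-1])
```

```text
now [506.5 204.  199.7] th 95.8 w 0.0447 F [-0.5 -0.8 -0.5] t 10.0167
(np.float64(506.4), np.float64(205.0), 126, 95.8) turn [ 0.      0.0001 -0.    ] nrot 1 shift [0.0034 0.     0.2457] nmove 2
```

View pics/m5.png

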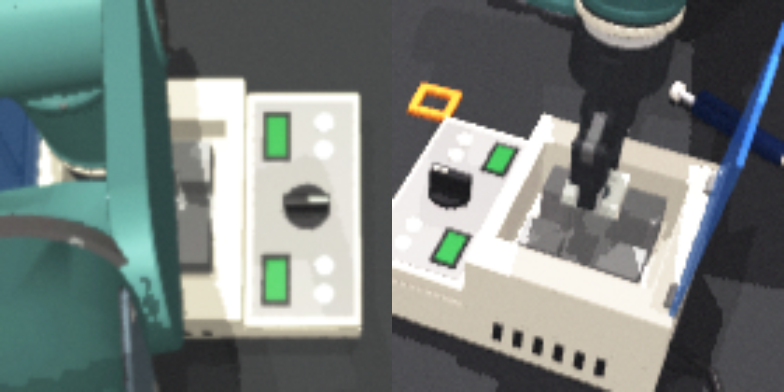

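Call:
move_arm:
  increments:
    - [[0.001,0,0.03],[0,0,0],-0.1]
    - [[0,0,0.04],[0,0,0],-0.1]
    - [[0,0,0.03],[0,0,0],-0.1]
    - [[0,0,0.02],[0,0,0],-0.1]
    - [[0,0,0.015],[0,0,0],-0.1]
    - [[0,0,0.015],[0,0,0],-0.1]
    - [[0,0,0],[0,0,0],-0.1]
    - [[0,0,0],[0,0,0],-0.1]

```text
clock: 10.78
eef_pos: [0.5058, 0.2053, 0.1546]
ee_rot: [-0.0, 0.67, 0.742, -0.0]
ft_force: [-0.6, 1.9, -1.9]
width: 0.0446
```

Run:
```python
from h import *
plan((*bath(0,0,126),95.8)); print(sense()['torque'])
```

```text
now [505.8 205.3 154.6] th 95.86 w 0.0446 F [-0.6  1.9 -1.9] t 10.7833
(np.float64(506.4), np.float64(205.0), 126, 95.8) turn [-0.0003 -0.0002  0.0006] nrot 1 shift [-0.0013  0.0018  0.0952] nmove 1
[ 0.474931    0.01398484 -0.04539305]
```

Call:
move_arm:
  increments:
    - [[0,0,0.02],[0,0,0],-0.1]
    - [[0,0,0.025],[0,0,0],-0.1]
    - [[0,0,0.025],[0,0,0],-0.1]
    - [[0,0,0.015],[0,0,0],-0.1]
    - [[0,0,0.01],[0,0,0],-0.1]
    - [[0,0,0],[0,0,0],-0.1]
    - [[0,0,0],[0,0,0],-0.1]

```text
clock: 11.37
eef_pos: [0.5056, 0.2053, 0.1258]
ee_rot: [-0.0, 0.67, 0.742, -0.0]
ft_force: [-0.2, 3.1, -2.2]
width: 0.0447
```

Run:
```python
from h import *
plan((*bath(0,0,126),95.8)); print(sense()['torque'])
```

```text
now [505.6 205.3 125.8] th 95.85 w 0.0447 F [-0.2  3.1 -2.2] t 11.3667
(np.float64(506.4), np.float64(205.0), 126, 95.8) turn [-0.0005 -0.0002  0.0006] nrot 1 shift [-0.0012  0.0024 -0.0005] nmove 1
[ 0.78534721 -0.07697632 -0.13600109]
```

Call:
move_arm:
  increments:
    - [[0,0,0.004],[0,0,0],-0.1]
    - [[0,0,0],[0,0,0],0.1]
    - [[0,0,0],[0,0,0],0.3]
    - [[0,0,0],[0,0,0],0.4]
    - [[0,0,0],[0,0,0],0.4]
    - [[0,0,-0.02],[0,0,0],0.4]
    - [[0,0,-0.06],[0,0,0],0.4]
    - [[0,0,-0.08],[0,0,0],0.4]
    - [[0,0,-0.08],[0,0,0],0.4]
    - [[0,0,-0.06],[0,0,0],0.4]
    - [[0,0,-0.03],[0,0,0],0.4]
    - [[0,0,0],[0,0,0],0.4]

```text
clock: 12.37
eef_pos: [0.5072, 0.2054, 0.2266]
ee_rot: [0.001, 0.67, 0.742, 0.002]
ft_force: [1.5, -0.6, 0.0]
width: 0.0596
```

Run:
```python
from h import *
plan()
b=snap('side','side5')['pixels']
cv2.imwrite('pics/m6.png',cv2.resize(b[170:280,260:400],None,fx=5,fy=5,interpolation=cv2.INTER_CUBIC)[:,:,::-1])
d=np.load('pics/side5.npz'); print(parts(d))
```

```text
now [507.2 205.4 226.6] th 95.86 w 0.0596 F [ 1.5 -0.6  0. ] t 12.3667
[([150.5, 221.4], 674.9, -230.2, 54.9, 48.4, 31.3), ([239.0, 183.7], 426.6, -106.6, 54.7, 51.4, 64.1), ([207.6, 172.6], 431.2, -215.6, 53.4, 50.2, 6.7), ([154.0, 171.4], 508.1, -359.1, 57.0, 39.4, 46.3), ([177.7, 161.8], 434.6, -326.7, 57.2, 50.3, 21.8)]
```

View pics/m6.png

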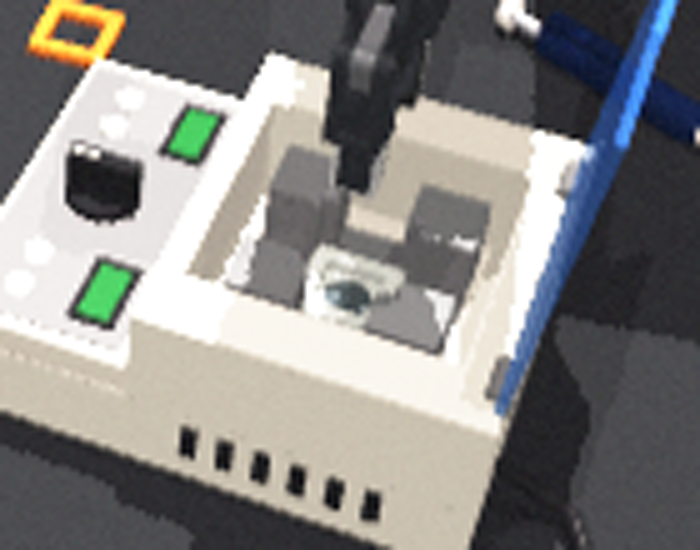

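View pics/side5.png

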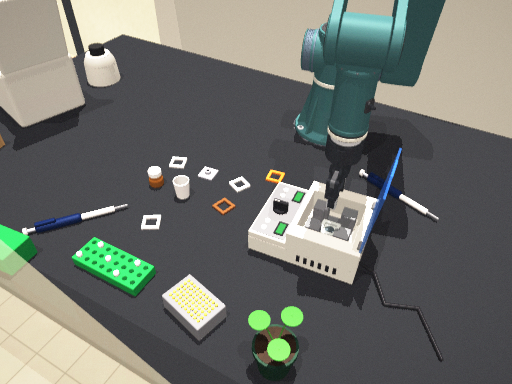

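Run:
```python
from h import *
d=np.load('pics/side3.npz')
t=np.radians(24.4); ya=np.array([np.sin(t),-np.cos(t)]);xa=np.array([np.cos(t),np.sin(t)])
for s in (1,-1):
  for z in (0,2,4,6,8):
    P=np.array([*(np.array([656.2,-93.6])+s*ya*26+xa*11),z])/1000; print(s,z,proj(d,P).round(1))
plan((425,-106,226,153.7),(425,-106,120,153.7),(425,-106,120,63.7))
```

```text
1 0 [186.1 240.4]
1 2 [186.1 239.9]
1 4 [186.  239.4]
1 6 [185.9 238.8]
1 8 [185.8 238.3]
-1 0 [206.2 241.9]
-1 2 [206.1 241.4]
-1 4 [206.1 240.9]
-1 6 [206.  240.3]
-1 8 [206.  239.8]
now [506.4 205.2 225. ] th 95.86 w 0.0598 F [ 0.4  0.1 -0.1] t 12.4167
(425, -106, 226, 153.7) turn [ 1.400e-03  5.000e-04 -6.427e-01] nrot 9 shift [-0.2164 -1.0501 -0.0032] nmove 9
(425, -106, 120, 153.7) turn [0. 0. 0.] nrot 0 shift [0.     0.     0.3533] nmove 3
(425, -106, 120, 63.7) turn [0. 0. 1.] nrot 13 shift [0. 0. 0.] nmove 0
```

Call:
move_arm:
  increments:
    - [[-0.0301,-0.0113,0],[0,0,0],1]
    - [[-0.0603,-0.0225,0],[0,0,0],1]
    - [[-0.1004,-0.0376,0],[0,0,0],1]
    - [[-0.1105,-0.0413,0],[0,0,0],1]
    - [[-0.1105,-0.0413,0],[0,0,0],1]
    - [[-0.1105,-0.0413,0],[0,0,0],1]
    - [[-0.1105,-0.0413,0],[0,0,0],1]
    - [[-0.1105,-0.0413,0],[0,0,0],1]
    - [[-0.1004,-0.0376,0],[0,0,0],1]
    - [[-0.0703,-0.0263,0],[0,0,0],1]
    - [[-0.0502,-0.0188,0.01],[0,0,-0.04],1]
    - [[-0.0301,-0.0113,0.02],[0,0,-0.07],1]
    - [[-0.01,-0.0038,0.04],[0,0,-0.077],1]
    - [[0,0,0.05],[0,0,-0.077],1]
    - [[0,0,0.06],[0,0,-0.077],1]
    - [[0,0,0.06],[0,0,-0.077],1]
    - [[0,0,0.05],[0,0,-0.077],1]
    - [[0,0,0.04],[0,0,-0.077],1]
    - [[0,0,0.02],[0,0,-0.05],1]
    - [[0,0,0.005],[0,0,-0.021],1]

```text
clock: 14.08
eef_pos: [0.4232, -0.1058, 0.1152]
ee_rot: [-0.003, 0.225, 0.974, 0.0]
ft_force: [0.2, -0.9, 0.1]
width: 0.0854
```

Call:
move_arm:
  increments:
    - [[0,0,0],[0,0,0],0.6]
    - [[0,0,0],[0,0,0],0.6]
    - [[0,0,0],[0,0,0],0.6]

```text
clock: 14.33
eef_pos: [0.4251, -0.1063, 0.1172]
ee_rot: [-0.001, 0.228, 0.974, 0.0]
ft_force: [0.4, 0.0, 0.3]
width: 0.0681
```

Run:
```python
from h import *
plan((425,-106,71,153.7))
snap('side','side6');snap('top','top6')
d=np.load('pics/top6.npz'); print(parts(d))
```

```text
now [ 425.1 -106.3  117.2] th 153.66 w 0.0681 F [0.4 0.  0.3] t 14.3333
(425, -106, 71, 153.7) turn [-0.     -0.0007 -0.0005] nrot 1 shift [0.0007 0.0008 0.1541] nmove 2
[([400.8, 238.6], 432.1, -322.1, 49.7, 49.9, 22.4), ([404.9, 191.0], 552.4, -328.9, 40.8, 42.9, 5.1), ([364.9, 141.4], 673.1, -225.6, 49.8, 50.8, 32.1)]
```

View pics/side6.png

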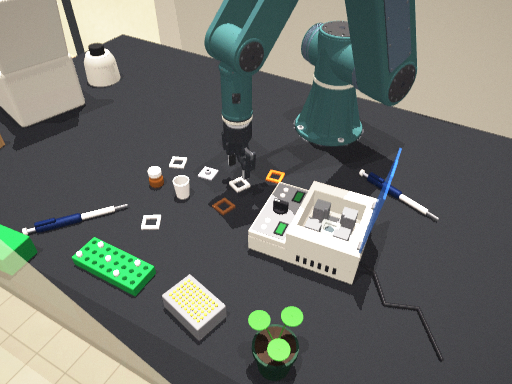

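View pics/top6.png

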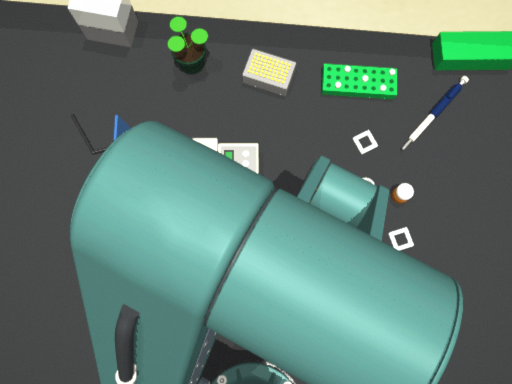

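Call:
move_arm:
  increments:
    - [[0,0,0.02],[0,0,0],0.6]
    - [[0,0,0.04],[0,0,0],0.6]
    - [[0,0,0.04],[0,0,0],0.6]
    - [[0,0,0.03],[0,0,0],0.6]
    - [[0,0,0.018],[0,0,0],0.6]
    - [[0,0,0.006],[0,0,0],0.6]
    - [[0,0,0],[0,0,0],0.4]
    - [[0,0,0],[0,0,0],0.2]
    - [[0,0,0],[0,0,0],0]
    - [[0,0,0],[0,0,0],0]
    - [[0,0,0],[0,0,0],0]
  force: 20

```text
clock: 15.35
eef_pos: [0.426, -0.1064, 0.0718]
ee_rot: [0.0, 0.227, 0.974, -0.0]
ft_force: [-0.6, 0.3, 3.3]
width: 0.0457
```

Run:
```python
from h import *
plan((425,-106,71,153.7))
b=snap('side','side7')['pixels']
cv2.imwrite('pics/m7.png',cv2.resize(b[140:210,200:280],None,fx=8,fy=8,interpolation=cv2.INTER_NEAREST)[:,:,::-1])
```

```text
now [ 426.  -106.4   71.8] th 153.73 w 0.0457 F [-0.6  0.3  3.3] t 15.35
(425, -106, 71, 153.7) turn [0.0001 0.0006 0.0004] nrot 1 shift [ 0.0035 -0.0002  0.0027] nmove 1
```

View pics/m7.png

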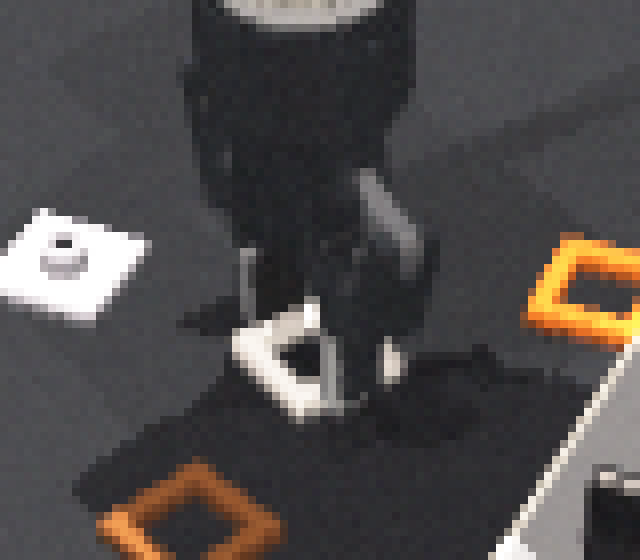

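Call:
move_arm:
  increments:
    - [[0,0,-0.004],[0,0,0],1]
    - [[0,0,0],[0,0,0],1]
    - [[0,0,0],[0,0,0.04],1]
    - [[0,0,0],[0,0,0.077],1]
    - [[0,0,0],[0,0,0.077],1]
    - [[0,0,0],[0,0,0.077],1]
    - [[0,0,0],[0,0,0.077],1]
    - [[0,0,0],[0,0,0.077],1]
    - [[0,0,0],[0,0,0.077],1]
    - [[0,0,0],[0,0,0.077],1]
    - [[0,0,0],[0,0,0.077],1]
    - [[0,0,0],[0,0,0.077],1]
    - [[0,0,0],[0,0,0.077],1]
    - [[0,0,0],[0,0,0.077],1]
    - [[0,0,0],[0,0,0.077],1]
    - [[0,0,0],[0,0,0.036],0.6]
    - [[0,0,0],[0,0,0],0.4]
    - [[0,0,0],[0,0,0],0.2]
    - [[0,0,0],[0,0,0],0]
    - [[0,0,0],[0,0,0],0]

```text
clock: 17.07
eef_pos: [0.4257, -0.1063, 0.0727]
ee_rot: [-0.0, 0.849, 0.529, 0.0]
ft_force: [-0.8, 0.9, 3.2]
width: 0.045
```

Run:
```python
from h import *
plan((425.8,-106.2,200,95.8),(*bath(0,0,200),95.8))
b=snap('side','side8')['pixels']
cv2.imwrite('pics/m8.png',cv2.resize(b[140:210,200:280],None,fx=8,fy=8,interpolation=cv2.INTER_NEAREST)[:,:,::-1])
```

```text
now [ 425.7 -106.3   72.7] th 63.82 w 0.045 F [-0.8  0.9  3.2] t 17.0667
(425.8, -106.2, 200, 95.8) turn [ 0.     -0.     -0.3553] nrot 5 shift [ 2.000e-04  5.000e-04 -4.242e-01] nmove 4
(np.float64(506.4), np.float64(205.0), 200, 95.8) turn [0. 0. 0.] nrot 0 shift [1.0049 0.3721 0.    ] nmove 9
```

View pics/m8.png

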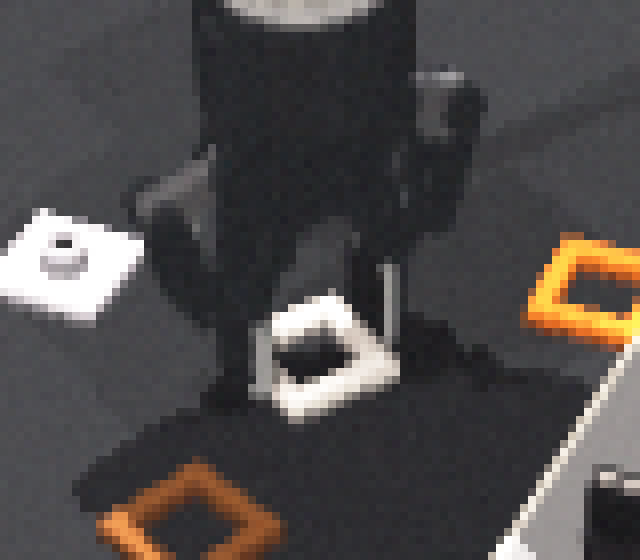

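Call:
move_arm:
  increments:
    - [[0,0,0],[0,0,0],-0.1]
    - [[0,0,-0.04],[0,0,0],-0.1]
    - [[0,0,-0.08],[0,0,-0.05],-0.1]
    - [[0,0,-0.1],[0,0,-0.077],-0.1]
    - [[0,0,-0.1],[0,0,-0.077],-0.1]
    - [[0,0,-0.06],[0,0,-0.077],-0.1]
    - [[0,0,-0.03],[0,0,-0.05],-0.1]
    - [[0,0,-0.014],[0,0,-0.024],-0.1]
    - [[0,0,0],[0,0,0],-0.1]
    - [[0,0,0],[0,0,0],-0.1]
  force: 40

```text
clock: 17.95
eef_pos: [0.4256, -0.1063, 0.1998]
ee_rot: [0.0, 0.672, 0.741, 0.0]
ft_force: [-0.7, 0.1, -0.1]
width: 0.0445
```

Call:
move_arm:
  increments:
    - [[0.0301,0.0112,0],[0,0,0],-0.1]
    - [[0.0603,0.0223,0],[0,0,0],-0.1]
    - [[0.1005,0.0372,0],[0,0,0],-0.1]
    - [[0.1105,0.0409,0],[0,0,0],-0.1]
    - [[0.1105,0.0409,0],[0,0,0],-0.1]
    - [[0.1105,0.0409,0],[0,0,0],-0.1]
    - [[0.1105,0.0409,0],[0,0,0],-0.1]
    - [[0.1105,0.0409,0],[0,0,0],-0.1]
    - [[0.1005,0.0372,0],[0,0,0],-0.1]
    - [[0.0703,0.026,0],[0,0,0],-0.1]
    - [[0.0502,0.0186,0],[0,0,0],-0.1]
    - [[0.0301,0.0112,0],[0,0,0],-0.1]
    - [[0.0101,0.0037,0],[0,0,0],-0.1]
    - [[0,0,0],[0,0,0],-0.1]
    - [[0,0,0],[0,0,0],-0.1]
    - [[0,0,0],[0,0,0],-0.1]
    - [[0,0,0],[0,0,0],-0.1]

```text
clock: 19.37
eef_pos: [0.5066, 0.2037, 0.1998]
ee_rot: [-0.0, 0.672, 0.741, -0.0]
ft_force: [-0.4, -0.5, -0.5]
width: 0.0445
```

```bash
sed -i 's/^BC=.*/BC=np.array([506.3,205.3]); BY=95.8/' h.py
python3 - <<'E'
from h import *
plan((*bath(0,0,133.5),95.8))
b=snap('side','side9')['pixels']
cv2.imwrite('pics/m9.png',cv2.resize(b[160:270,260:400],None,fx=5,fy=5,interpolation=cv2.INTER_CUBIC)[:,:,::-1])
E
```

```text
now [506.6 203.7 199.8] th 95.61 w 0.0445 F [-0.4 -0.5 -0.5] t 19.3667
(np.float64(506.3), np.float64(205.3), 133.5, 95.8) turn [-0.0003  0.0001 -0.0022] nrot 1 shift [ 0.0055 -0.0004  0.2208] nmove 2
```

View pics/m9.png

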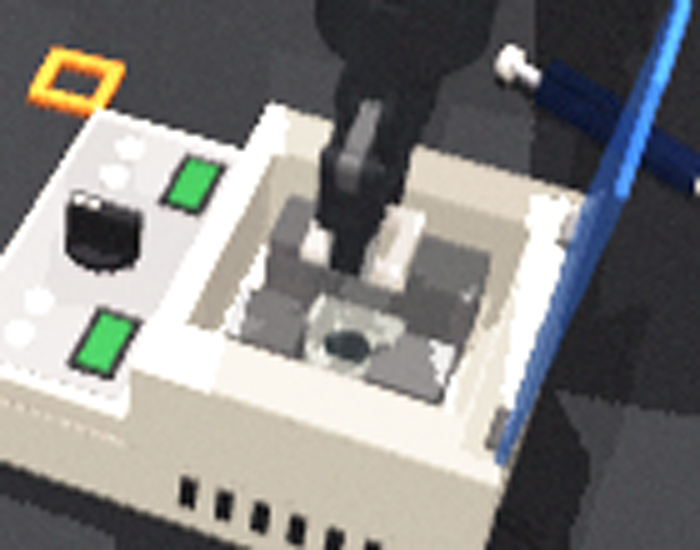

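Call:
move_arm:
  increments:
    - [[0.003,0,0.03],[0,0,-0.002],-0.1]
    - [[0,0,0.04],[0,0,0],-0.1]
    - [[0,0,0.03],[0,0,0],-0.1]
    - [[0,0,0.02],[0,0,0],-0.1]
    - [[0,0,0.02],[0,0,0],-0.1]
    - [[0,0,0.02],[0,0,0],-0.1]
    - [[0,0,0.02],[0,0,0],-0.1]
    - [[0,0,0.02],[0,0,0],-0.1]
    - [[0,0,0.012],[0,0,0],-0.1]
    - [[0,0,0.008],[0,0,0],-0.1]
    - [[0,0,0],[0,0,0],-0.1]
    - [[0,0,0],[0,0,0],-0.1]

```text
clock: 20.42
eef_pos: [0.5069, 0.2056, 0.1338]
ee_rot: [-0.0, 0.67, 0.742, 0.0]
ft_force: [0.3, -0.0, -0.3]
width: 0.0444
```

Run:
```python
from h import *
plan((*bath(0,0,132.7),95.8)); print(sense()['torque'])
```

```text
now [506.9 205.6 133.8] th 95.86 w 0.0444 F [ 0.3 -0.  -0.3] t 20.4167
(np.float64(506.3), np.float64(205.3), 132.7, 95.8) turn [ 0.0001 -0.0001  0.0007] nrot 1 shift [-0.0007 -0.002   0.0038] nmove 1
[-0.00971688  0.06194745 -0.02729762]
```

Call:
move_arm:
  increments:
    - [[0,0,0.004],[0,0,0],-0.1]
    - [[0,0,0],[0,0,0],0.1]
    - [[0,0,0],[0,0,0],0.3]
    - [[0,0,0],[0,0,0],0.4]
    - [[0,0,0],[0,0,0],0.4]
    - [[0,0,-0.02],[0,0,0],0.4]
    - [[0,0,-0.06],[0,0,0],0.4]
    - [[0,0,-0.08],[0,0,0],0.4]
    - [[0,0,-0.08],[0,0,0],0.4]
    - [[0,0,-0.06],[0,0,0],0.4]
    - [[0,0,-0.03],[0,0,0],0.4]
    - [[0,0,0],[0,0,0],0.4]

```text
clock: 21.42
eef_pos: [0.508, 0.2059, 0.2341]
ee_rot: [0.001, 0.67, 0.742, 0.002]
ft_force: [-0.0, 0.2, -1.2]
width: 0.0597
```

```bash
sed -i 's/^BC=.*/BC=np.array([506.6,205.5]); BY=95.8/' h.py
python3 - <<'E'
from h import *
plan((433.5,-325.7,225,95.8),(433.5,-325.7,120,22.3),(433.5,-325.7,120,112.3))
b=snap('side','side10')['pixels']
cv2.imwrite('pics/m10.png',cv2.resize(b[160:270,260:400],None,fx=5,fy=5,interpolation=cv2.INTER_CUBIC)[:,:,::-1])
print(parts(np.load('pics/side10.npz')))
E
```

```text
now [508.  205.9 234.1] th 95.86 w 0.0597 F [-0.   0.2 -1.2] t 21.4167
(433.5, -325.7, 225, 95.8) turn [ 0.003  -0.0005  0.0007] nrot 1 shift [-1.7379 -0.4263  0.0303] nmove 14
(433.5, -325.7, 120, 22.3) turn [0.     0.     0.8167] nrot 11 shift [0.   0.   0.35] nmove 3
(433.5, -325.7, 120, 112.3) turn [-0. -0. -1.] nrot 13 shift [0. 0. 0.] nmove 0
[([150.5, 221.4], 674.9, -230.2, 54.9, 48.4, 31.3), ([207.6, 172.5], 430.9, -215.7, 52.9, 50.2, 7.1), ([154.0, 171.4], 508.1, -359.1, 57.0, 39.4, 46.3), ([177.7, 161.8], 434.6, -326.7, 57.2, 50.3, 21.8)]
```

View pics/m10.png

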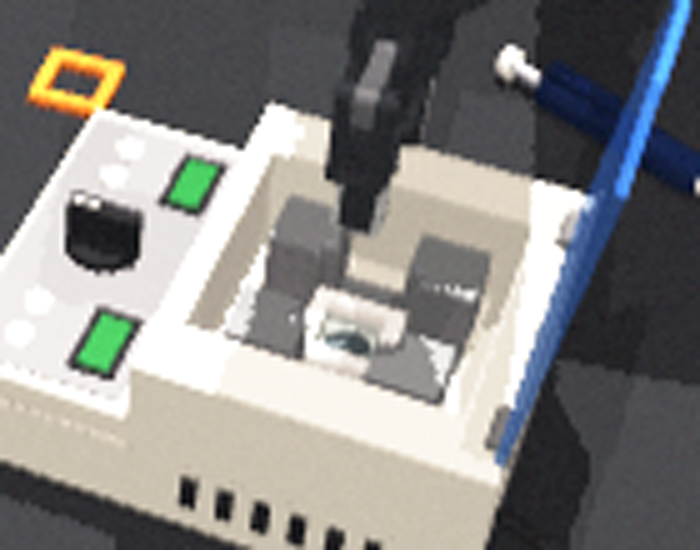

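Call:
move_arm:
  increments:
    - [[-0.0348,-0.0085,0],[0,0,0],1]
    - [[-0.0782,-0.0192,0],[0,0,0],1]
    - [[-0.113,-0.0277,0],[0,0,0],1]
    - [[-0.1269,-0.0311,0],[0,0,0],1]
    - [[-0.1269,-0.0311,0],[0,0,0],1]
    - [[-0.1269,-0.0311,0],[0,0,0],1]
    - [[-0.1269,-0.0311,0],[0,0,0],1]
    - [[-0.1269,-0.0311,0],[0,0,0],1]
    - [[-0.1269,-0.0311,0],[0,0,0],1]
    - [[-0.1269,-0.0311,0],[0,0,0],1]
    - [[-0.1269,-0.0311,0],[0,0,0],1]
    - [[-0.1269,-0.0311,0],[0,0,0],1]
    - [[-0.113,-0.0277,0],[0,0,0],1]
    - [[-0.0956,-0.0234,0],[0,0,0],1]
    - [[-0.0782,-0.0192,0],[0,0,0],1]
    - [[-0.0521,-0.0128,0],[0,0,0],1]
    - [[-0.0313,-0.0077,0],[0,0,0],1]

```text
clock: 22.88
eef_pos: [0.4316, -0.3279, 0.2302]
ee_rot: [-0.001, 0.671, 0.742, -0.0]
ft_force: [0.4, 0.3, -0.8]
width: 0.0853
```

Call:
move_arm:
  increments:
    - [[0,0,0],[0,0,0.04],1]
    - [[0,0,0.02],[0,0,0.077],1]
    - [[0,0,0.03],[0,0,0.077],1]
    - [[0,0,0.04],[0,0,0.077],1]
    - [[0,0,0.05],[0,0,0.077],1]
    - [[0,0,0.05],[0,0,0.077],1]
    - [[0,0,0.05],[0,0,0.077],1]
    - [[0,0,0.05],[0,0,0.077],1]
    - [[0,0,0.04],[0,0,0.077],1]
    - [[0,0,0.02],[0,0,0.077],0.6]
    - [[0,0,0.01],[0,0,0.06],0.6]
    - [[0,0,0],[0,0,0.0235],0.6]
    - [[0,0,0],[0,0,0],0.6]
    - [[0,0,0],[0,0,0],0.6]
    - [[0,0,0],[0,0,0],0.6]

```text
clock: 24.13
eef_pos: [0.4328, -0.3257, 0.1234]
ee_rot: [-0.0, 0.981, 0.195, -0.0]
ft_force: [-0.3, -0.6, -0.2]
width: 0.0682
```

Run:
```python
from h import *
plan((433.5,-325.7,72,22.3))
b=snap('side','side11')['pixels']
cv2.imwrite('pics/m11.png',cv2.resize(b[110:210,120:240],None,fx=5,fy=5,interpolation=cv2.INTER_CUBIC)[:,:,::-1])
```

```text
now [ 432.8 -325.7  123.4] th 22.48 w 0.0682 F [-0.3 -0.6 -0.2] t 24.1333
(433.5, -325.7, 72, 22.3) turn [-0.0004  0.0001  0.002 ] nrot 1 shift [0.0023 0.0008 0.1715] nmove 2
```

View pics/m11.png

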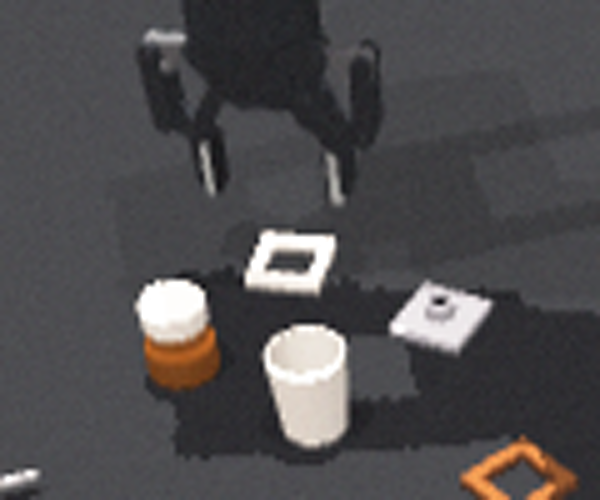

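Call:
move_arm:
  increments:
    - [[0.002,0.001,0.02],[0,0,0.001],0.6]
    - [[0,0,0.04],[0,0,0],0.6]
    - [[0,0,0.045],[0,0,0],0.6]
    - [[0,0,0.035],[0,0,0],0.6]
    - [[0,0,0.02],[0,0,0],0.6]
    - [[0,0,0.01],[0,0,0],0.6]
    - [[0,0,0],[0,0,0],0.4]
    - [[0,0,0],[0,0,0],0.2]
    - [[0,0,0],[0,0,0],0]
    - [[0,0,0],[0,0,0],0]
    - [[0,0,0],[0,0,0],0]
  force: 20

```text
clock: 25.1
eef_pos: [0.4338, -0.3266, 0.073]
ee_rot: [0.0, 0.981, 0.193, 0.0]
ft_force: [0.2, 0.3, 0.8]
width: 0.0451
```

Call:
move_arm:
  increments:
    - [[0,0,-0.002],[0,0,0],1]
    - [[0,0,0],[0,0,0],1]
    - [[0,0,0],[0,0,-0.04],1]
    - [[0,0,0],[0,0,-0.077],1]
    - [[0,0,0],[0,0,-0.077],1]
    - [[0,0,0],[0,0,-0.077],1]
    - [[0,0,0],[0,0,-0.077],1]
    - [[0,0,0],[0,0,-0.077],1]
    - [[0,0,0],[0,0,-0.077],1]
    - [[0,0,0],[0,0,-0.077],1]
    - [[0,0,0],[0,0,-0.077],1]
    - [[0,0,0],[0,0,-0.077],1]
    - [[0,0,0],[0,0,-0.077],1]
    - [[0,0,0],[0,0,-0.077],1]
    - [[0,0,0],[0,0,-0.077],1]
    - [[0,0,0],[0,0,-0.036],0.6]
    - [[0,0,0],[0,0,0],0.4]
    - [[0,0,0],[0,0,0],0.2]
    - [[0,0,0],[0,0,0],0]
    - [[0,0,0],[0,0,0],0]

```text
clock: 26.77
eef_pos: [0.4336, -0.3263, 0.0734]
ee_rot: [0.0, 0.558, 0.83, 0.0]
ft_force: [-0.5, 0.5, 3.0]
width: 0.0452
```

Run:
```python
from h import *
plan((433.5,-325.7,210,95.8),(*bath(0,0,210),95.8))
b=snap('side','side12')['pixels']
cv2.imwrite('pics/m12.png',cv2.resize(b[110:210,120:240],None,fx=5,fy=5,interpolation=cv2.INTER_CUBIC)[:,:,::-1])
```

```text
now [ 433.6 -326.3   73.4] th 112.21 w 0.0452 F [-0.5  0.5  3. ] t 26.7667
(433.5, -325.7, 210, 95.8) turn [1.000e-04 0.000e+00 1.823e-01] nrot 3 shift [ 0.0022  0.     -0.4554] nmove 4
(np.float64(506.6), np.float64(205.5), 210, 95.8) turn [0. 0. 0.] nrot 0 shift [1.737  0.4214 0.    ] nmove 14
```

View pics/m12.png

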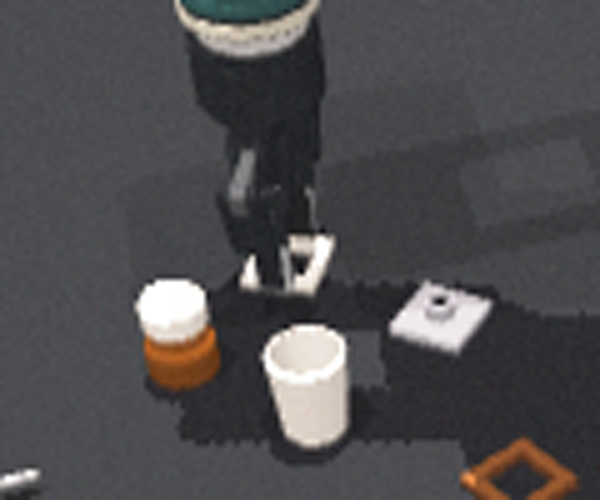

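Call:
move_arm:
  increments:
    - [[0,0,0],[0,0,0],-0.1]
    - [[0,0,-0.04],[0,0,0],-0.1]
    - [[0,0,-0.08],[0,0,0.03],-0.1]
    - [[0,0,-0.11],[0,0,0.05],-0.1]
    - [[0,0,-0.11],[0,0,0.05],-0.1]
    - [[0,0,-0.07],[0,0,0.035],-0.1]
    - [[0,0,-0.03],[0,0,0.0173],-0.1]
    - [[0,0,-0.015],[0,0,0],-0.1]
    - [[0,0,0],[0,0,0],-0.1]
  force: 40

```text
clock: 27.57
eef_pos: [0.4339, -0.3266, 0.2105]
ee_rot: [0.001, 0.67, 0.743, -0.0]
ft_force: [0.0, -0.3, -1.7]
width: 0.0441
```

Call:
move_arm:
  increments:
    - [[0.0348,0.0085,0],[0,0,0],-0.1]
    - [[0.0782,0.019,0],[0,0,0],-0.1]
    - [[0.113,0.0274,0],[0,0,0],-0.1]
    - [[0.1269,0.0308,0],[0,0,0],-0.1]
    - [[0.1269,0.0308,0],[0,0,0],-0.1]
    - [[0.1269,0.0308,0],[0,0,0],-0.1]
    - [[0.1269,0.0308,0],[0,0,0],-0.1]
    - [[0.1269,0.0308,0],[0,0,0],-0.1]
    - [[0.1269,0.0308,0],[0,0,0],-0.1]
    - [[0.1269,0.0308,0],[0,0,0],-0.1]
    - [[0.1269,0.0308,0],[0,0,0],-0.1]
    - [[0.1269,0.0308,0],[0,0,0],-0.1]
    - [[0.113,0.0274,0],[0,0,0],-0.1]
    - [[0.0956,0.0232,0],[0,0,0],-0.1]
    - [[0.0782,0.019,0],[0,0,0],-0.1]
    - [[0.0521,0.0126,0],[0,0,0],-0.1]
    - [[0.0313,0.0076,0],[0,0,0],-0.1]
    - [[0,0,0],[0,0,0],-0.1]
    - [[0,0,0],[0,0,0],-0.1]
    - [[0,0,0],[0,0,0],-0.1]

```text
clock: 29.23
eef_pos: [0.5053, 0.2045, 0.2091]
ee_rot: [-0.0, 0.67, 0.742, -0.001]
ft_force: [0.5, 0.9, -1.2]
width: 0.0442
```

Run:
```python
from h import *
b=snap('side','side13')['pixels']
plan((*bath(0,0,141),95.8))
cv2.imwrite('pics/m13.png',cv2.resize(b[160:270,260:400],None,fx=5,fy=5,interpolation=cv2.INTER_CUBIC)[:,:,::-1])
```

```text
now [505.5 204.3 209.3] th 95.83 w 0.0445 F [-0.  -0.6 -0.7] t 29.2833
(np.float64(506.6), np.float64(205.5), 141, 95.8) turn [-0.0008  0.0003  0.0003] nrot 1 shift [0.0036 0.004  0.2276] nmove 2
```

View pics/m13.png

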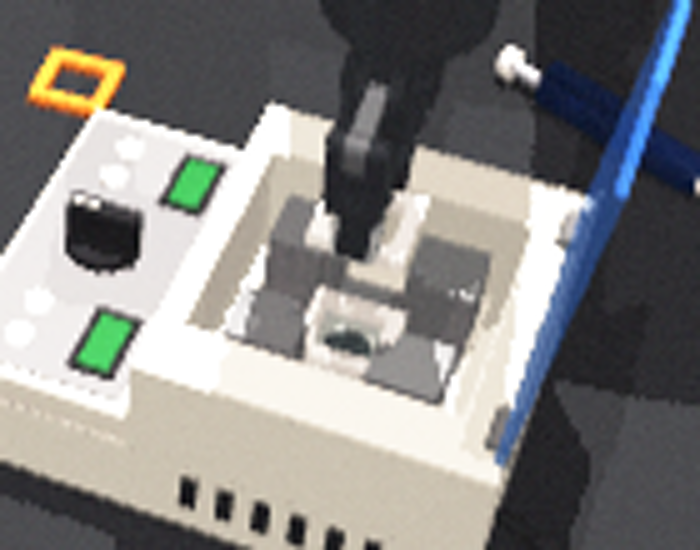

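Apply about 2/3 of the residual, descend to just above the seat.

Call:
move_arm:
  increments:
    - [[0.002,0.002,0.03],[0,0,0],-0.1]
    - [[0,0,0.04],[0,0,0],-0.1]
    - [[0,0,0.04],[0,0,0],-0.1]
    - [[0,0,0.02],[0,0,0],-0.1]
    - [[0,0,0.02],[0,0,0],-0.1]
    - [[0,0,0.02],[0,0,0],-0.1]
    - [[0,0,0.02],[0,0,0],-0.1]
    - [[0,0,0.02],[0,0,0],-0.1]
    - [[0,0,0.01],[0,0,0],-0.1]
    - [[0,0,0.006],[0,0,0],-0.1]
    - [[0,0,0],[0,0,0],-0.1]
    - [[0,0,0],[0,0,0],-0.1]

```text
clock: 30.28
eef_pos: [0.5067, 0.2061, 0.142]
ee_rot: [0.0, 0.67, 0.742, 0.0]
ft_force: [-0.1, -0.1, -0.6]
width: 0.0443
```

Run:
```python
from h import *
plan((*bath(0,0,140.4),95.8)); print(sense()['torque'])
```

```text
now [506.7 206.1 142. ] th 95.88 w 0.0443 F [-0.1 -0.1 -0.6] t 30.2833
(np.float64(506.6), np.float64(205.5), 140.4, 95.8) turn [ 0.0001 -0.0001  0.0009] nrot 1 shift [-0.0019 -0.0004  0.0053] nmove 1
[ 0.02747593  0.04467677 -0.01355338]
```

Call:
move_arm:
  increments:
    - [[0,0,0.006],[0,0,0],-0.1]
    - [[0,0,0],[0,0,0],0.1]
    - [[0,0,0],[0,0,0],0.3]
    - [[0,0,0],[0,0,0],0.4]
    - [[0,0,0],[0,0,0],0.4]
    - [[0,0,-0.02],[0,0,0],0.4]
    - [[0,0,-0.06],[0,0,0],0.4]
    - [[0,0,-0.08],[0,0,0],0.4]
    - [[0,0,-0.08],[0,0,0],0.4]
    - [[0,0,-0.04],[0,0,0],0.4]
    - [[0,0,-0.02],[0,0,0],0.4]
    - [[0,0,0],[0,0,0],0.4]

```text
clock: 31.28
eef_pos: [0.5074, 0.2063, 0.2319]
ee_rot: [0.001, 0.67, 0.742, 0.001]
ft_force: [-0.2, 0.6, -0.2]
width: 0.0597
```

Run:
```python
from h import *
plan((674.2,-229.3,225,95.8),(674.2,-229.3,120,32))
b=snap('side','side14')['pixels']
cv2.imwrite('pics/m14.png',cv2.resize(b[160:270,260:400],None,fx=5,fy=5,interpolation=cv2.INTER_CUBIC)[:,:,::-1])
print(parts(np.load('pics/side14.npz')))
```

```text
now [507.4 206.3 231.9] th 95.88 w 0.0597 F [-0.2  0.6 -0.2] t 31.2833
(674.2, -229.3, 225, 95.8) turn [ 0.0021 -0.0004  0.0009] nrot 1 shift [-1.5007  0.4065  0.023 ] nmove 12
(674.2, -229.3, 120, 32) turn [0.     0.     0.7089] nrot 9 shift [0.   0.   0.35] nmove 3
[([150.5, 221.4], 674.9, -230.2, 54.9, 48.4, 31.3), ([207.6, 172.5], 430.9, -215.7, 52.9, 50.2, 7.1), ([154.0, 171.4], 508.1, -359.1, 57.0, 39.4, 46.3)]
```

View pics/m14.png

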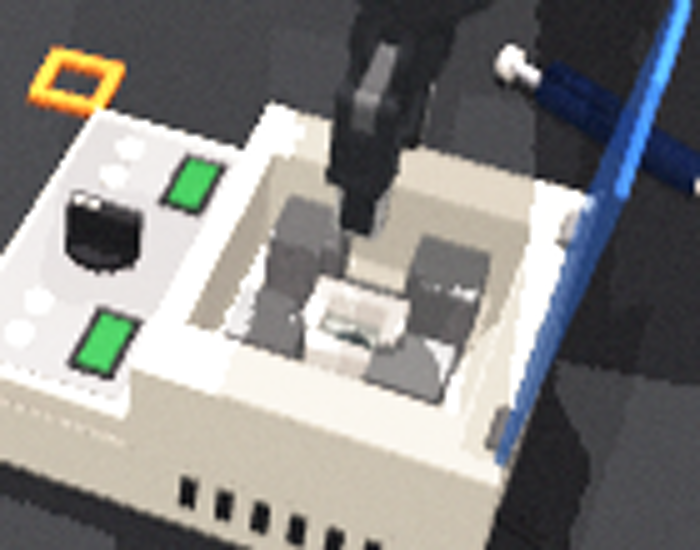

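Call:
move_arm:
  increments:
    - [[-0.0375,0.0102,0],[0,0,0],1]
    - [[-0.0825,0.0224,0],[0,0,0],1]
    - [[-0.1126,0.0305,0],[0,0,0],1]
    - [[-0.1246,0.0337,0],[0,0,0],1]
    - [[-0.1246,0.0337,0],[0,0,0],1]
    - [[-0.1246,0.0337,0],[0,0,0],1]
    - [[-0.1246,0.0337,0],[0,0,0],1]
    - [[-0.1246,0.0337,0],[0,0,0],1]
    - [[-0.1246,0.0337,0],[0,0,0],1]
    - [[-0.1246,0.0337,0],[0,0,0],1]
    - [[-0.1201,0.0325,0],[0,0,0],1]
    - [[-0.0975,0.0264,0],[0,0,0],1]
    - [[-0.0825,0.0224,0],[0,0,0],1]
    - [[-0.06,0.0163,0],[0,0,0],1]
    - [[-0.036,0.0098,0],[0,0,0],1]

```text
clock: 32.58
eef_pos: [0.6736, -0.2327, 0.228]
ee_rot: [-0.001, 0.671, 0.742, -0.001]
ft_force: [0.4, -0.6, 0.1]
width: 0.0852
```

Call:
move_arm:
  increments:
    - [[0,0,0],[0,0,0.04],1]
    - [[0,0,0.02],[0,0,0.077],1]
    - [[0,0,0.03],[0,0,0.077],1]
    - [[0,0,0.05],[0,0,0.077],1]
    - [[0,0,0.06],[0,0,0.077],1]
    - [[0,0,0.06],[0,0,0.077],1]
    - [[0,0,0.05],[0,0,0.077],1]
    - [[0,0,0.04],[0,0,0.077],1]
    - [[0,0,0.03],[0,0,0.07],0.6]
    - [[0,0,0.02],[0,0,0.04],0.6]
    - [[0,0,0],[0,0,0.02],0.6]
    - [[0,0,0],[0,0,0],0.6]
    - [[0,0,0],[0,0,0],0.6]
    - [[0,0,0],[0,0,0],0.6]

```text
clock: 33.75
eef_pos: [0.6737, -0.2293, 0.1218]
ee_rot: [-0.0, 0.961, 0.277, -0.0]
ft_force: [-0.2, -0.6, 0.6]
width: 0.0687
```

Run:
```python
from h import *
b=snap('side','side15')['pixels']
plan((674.2,-229.3,72.5,32))
cv2.imwrite('pics/m15.png',cv2.resize(b[150:250,90:210],None,fx=5,fy=5,interpolation=cv2.INTER_CUBIC)[:,:,::-1])
```

```text
now [ 673.9 -229.4  122. ] th 32.13 w 0.0685 F [ 0.6  0.2 -0.1] t 33.8
(674.2, -229.3, 72.5, 32) turn [-0.0001  0.      0.0014] nrot 1 shift [0.0011 0.0004 0.1651] nmove 2
```

View pics/m15.png

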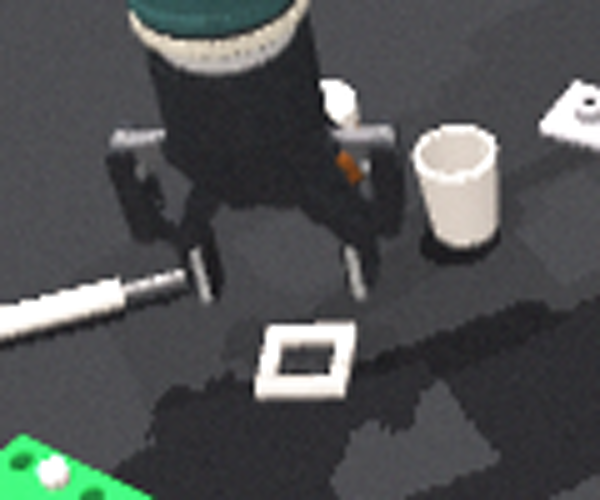

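Call:
move_arm:
  increments:
    - [[0.001,0,0.02],[0,0,0.001],0.6]
    - [[0,0,0.04],[0,0,0],0.6]
    - [[0,0,0.045],[0,0,0],0.6]
    - [[0,0,0.035],[0,0,0],0.6]
    - [[0,0,0.018],[0,0,0],0.6]
    - [[0,0,0.006],[0,0,0],0.6]
    - [[0,0,0],[0,0,0],0.4]
    - [[0,0,0],[0,0,0],0.2]
    - [[0,0,0],[0,0,0],0]
    - [[0,0,0],[0,0,0],0]
    - [[0,0,0],[0,0,0],0]
  force: 20

```text
clock: 34.72
eef_pos: [0.6746, -0.2294, 0.0735]
ee_rot: [0.0, 0.961, 0.275, 0.0]
ft_force: [0.0, -0.0, -0.7]
width: 0.0453
```

Call:
move_arm:
  increments:
    - [[0,0,-0.001],[0,0,0],1]
    - [[0,0,0],[0,0,0],1]
    - [[0,0,0],[0,0,-0.04],1]
    - [[0,0,0],[0,0,-0.077],1]
    - [[0,0,0],[0,0,-0.077],1]
    - [[0,0,0],[0,0,-0.077],1]
    - [[0,0,0],[0,0,-0.077],1]
    - [[0,0,0],[0,0,-0.077],1]
    - [[0,0,0],[0,0,-0.077],1]
    - [[0,0,0],[0,0,-0.077],1]
    - [[0,0,0],[0,0,-0.077],1]
    - [[0,0,0],[0,0,-0.077],1]
    - [[0,0,0],[0,0,-0.077],1]
    - [[0,0,0],[0,0,-0.077],1]
    - [[0,0,0],[0,0,-0.077],1]
    - [[0,0,0],[0,0,-0.036],0.6]
    - [[0,0,0],[0,0,0],0.4]
    - [[0,0,0],[0,0,0],0.2]
    - [[0,0,0],[0,0,0],0]
    - [[0,0,0],[0,0,0],0]

```text
clock: 36.38
eef_pos: [0.6744, -0.2292, 0.0734]
ee_rot: [0.0, 0.486, 0.874, 0.0]
ft_force: [-1.7, 0.9, 1.2]
width: 0.0453
```

Run:
```python
from h import *
plan((674.2,-229.3,210,95.8),(*bath(0,0,210),95.8))
b=snap('side','side16')['pixels']
cv2.imwrite('pics/m16.png',cv2.resize(b[150:250,90:210],None,fx=5,fy=5,interpolation=cv2.INTER_CUBIC)[:,:,::-1])
```

```text
now [ 674.4 -229.2   73.4] th 121.91 w 0.0453 F [-1.7  0.9  1.2] t 36.3833
(674.2, -229.3, 210, 95.8) turn [2.000e-04 1.000e-04 2.901e-01] nrot 4 shift [-2.000e-04 -6.000e-04 -4.552e-01] nmove 4
(np.float64(506.6), np.float64(205.5), 210, 95.8) turn [0. 0. 0.] nrot 0 shift [ 1.4984 -0.4093  0.    ] nmove 12
```

View pics/m16.png

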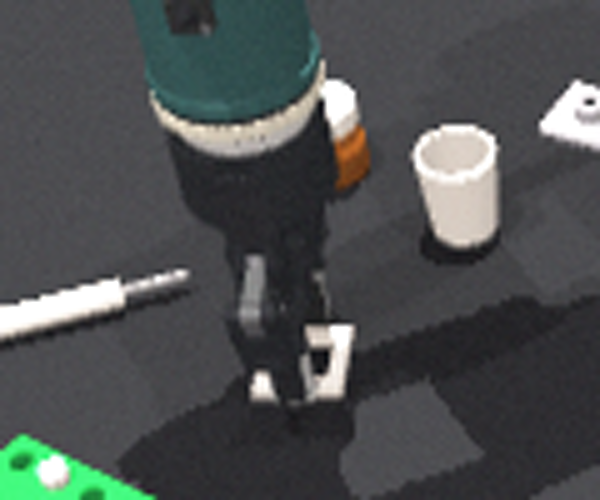

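Call:
move_arm:
  increments:
    - [[0,0,0],[0,0,0],-0.1]
    - [[0,0,-0.04],[0,0,0],-0.1]
    - [[0,0,-0.08],[0,0,0.05],-0.1]
    - [[0,0,-0.11],[0,0,0.075],-0.1]
    - [[0,0,-0.11],[0,0,0.075],-0.1]
    - [[0,0,-0.07],[0,0,0.06],-0.1]
    - [[0,0,-0.03],[0,0,0.03],-0.1]
    - [[0,0,-0.015],[0,0,0],-0.1]
    - [[0,0,0],[0,0,0],-0.1]
  force: 40

```text
clock: 37.18
eef_pos: [0.6746, -0.2294, 0.2114]
ee_rot: [0.001, 0.669, 0.743, 0.0]
ft_force: [-0.1, 0.5, -0.1]
width: 0.0442
```

Call:
move_arm:
  increments:
    - [[0.0375,-0.0102,0],[0,0,0],-0.1]
    - [[0.0824,-0.0225,0],[0,0,0],-0.1]
    - [[0.1124,-0.0307,0],[0,0,0],-0.1]
    - [[0.1244,-0.034,0],[0,0,0],-0.1]
    - [[0.1244,-0.034,0],[0,0,0],-0.1]
    - [[0.1244,-0.034,0],[0,0,0],-0.1]
    - [[0.1244,-0.034,0],[0,0,0],-0.1]
    - [[0.1244,-0.034,0],[0,0,0],-0.1]
    - [[0.1244,-0.034,0],[0,0,0],-0.1]
    - [[0.1244,-0.034,0],[0,0,0],-0.1]
    - [[0.1199,-0.0327,0],[0,0,0],-0.1]
    - [[0.0974,-0.0266,0],[0,0,0],-0.1]
    - [[0.0824,-0.0225,0],[0,0,0],-0.1]
    - [[0.0599,-0.0164,0],[0,0,0],-0.1]
    - [[0.036,-0.0098,0],[0,0,0],-0.1]
    - [[0,0,0],[0,0,0],-0.1]
    - [[0,0,0],[0,0,0],-0.1]
    - [[0,0,0],[0,0,0],-0.1]
    - [[0,0,0],[0,0,0],-0.1]

```text
clock: 38.77
eef_pos: [0.5064, 0.2044, 0.2095]
ee_rot: [0.0, 0.67, 0.742, -0.0]
ft_force: [-0.2, 1.0, -0.0]
width: 0.0442
```

Run:
```python
from h import *
b=snap('side','side17')['pixels']
plan((*bath(0,0,148.5),95.8))
cv2.imwrite('pics/m17.png',cv2.resize(b[160:270,260:400],None,fx=5,fy=5,interpolation=cv2.INTER_CUBIC)[:,:,::-1])
```

```text
now [506.5 204.4 209.6] th 95.8 w 0.0443 F [-0.6 -0.2  0.1] t 38.8167
(np.float64(506.6), np.float64(205.5), 148.5, 95.8) turn [-0.0001  0.0001  0.    ] nrot 1 shift [0.0037 0.0008 0.2036] nmove 2
```

View pics/m17.png

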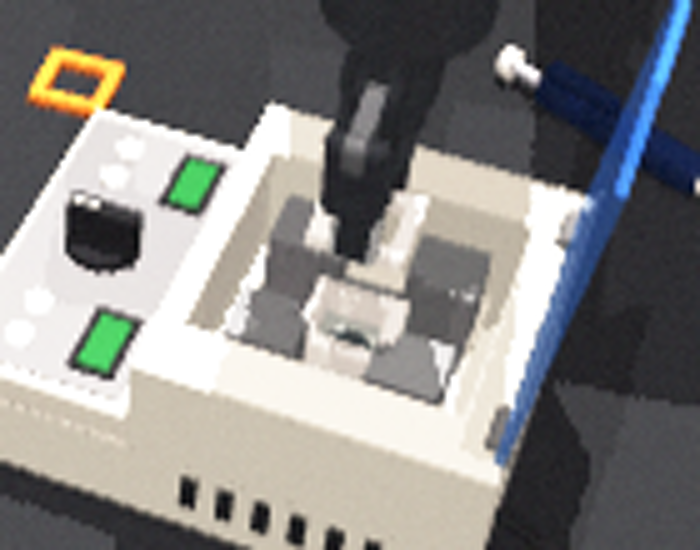

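Call:
move_arm:
  increments:
    - [[0.002,0,0.03],[0,0,0],-0.1]
    - [[0,0,0.04],[0,0,0],-0.1]
    - [[0,0,0.03],[0,0,0],-0.1]
    - [[0,0,0.02],[0,0,0],-0.1]
    - [[0,0,0.02],[0,0,0],-0.1]
    - [[0,0,0.02],[0,0,0],-0.1]
    - [[0,0,0.02],[0,0,0],-0.1]
    - [[0,0,0.014],[0,0,0],-0.1]
    - [[0,0,0.008],[0,0,0],-0.1]
    - [[0,0,0],[0,0,0],-0.1]
    - [[0,0,0],[0,0,0],-0.1]

```text
clock: 39.73
eef_pos: [0.506, 0.2061, 0.1491]
ee_rot: [-0.0, 0.67, 0.742, 0.0]
ft_force: [0.2, -0.1, -0.0]
width: 0.0445
```

Run:
```python
from h import *
plan((*bath(0,0,147.4),95.8)); print(sense()['torque'])
```

```text
now [506.  206.1 149.1] th 95.88 w 0.0445 F [ 0.2 -0.1 -0. ] t 39.7333
(np.float64(506.6), np.float64(205.5), 147.4, 95.8) turn [ 0.     -0.0001  0.0009] nrot 1 shift [-0.0022  0.0019  0.0058] nmove 1
[0.01032617 0.03086148 0.00852405]
```

Call:
move_arm:
  increments:
    - [[0,0,0.006],[0,0,0],-0.1]
    - [[0,0,0],[0,0,0],0.1]
    - [[0,0,0],[0,0,0],0.3]
    - [[0,0,0],[0,0,0],0.4]
    - [[0,0,0],[0,0,0],0.4]
    - [[0,0,-0.02],[0,0,0],0.4]
    - [[0,0,-0.06],[0,0,0],0.4]
    - [[0,0,-0.08],[0,0,0],0.4]
    - [[0,0,-0.06],[0,0,0],0.4]
    - [[0,0,-0.03],[0,0,0],0.4]
    - [[0,0,-0.01],[0,0,0],0.4]
    - [[0,0,0],[0,0,0],0.4]

```text
clock: 40.73
eef_pos: [0.5062, 0.2061, 0.226]
ee_rot: [0.0, 0.67, 0.742, 0.001]
ft_force: [0.6, -0.1, -0.9]
width: 0.0601
```

Run:
```python
from h import *
plan((430.5,-215.2,225,95.8),(430.5,-215.2,120,6))
b=snap('side','side18')['pixels']
cv2.imwrite('pics/m18.png',cv2.resize(b[160:270,260:400],None,fx=5,fy=5,interpolation=cv2.INTER_CUBIC)[:,:,::-1])
print(parts(np.load('pics/side18.npz'),.006))
```

```text
now [506.2 206.1 226. ] th 95.88 w 0.0601 F [ 0.6 -0.1 -0.9] t 40.7333
(430.5, -215.2, 225, 95.8) turn [ 0.001  -0.0002  0.0009] nrot 1 shift [-1.3717 -0.393   0.0033] nmove 11
(430.5, -215.2, 120, 6) turn [0.     0.     0.9978] nrot 13 shift [0.   0.   0.35] nmove 3
[([207.6, 172.5], 430.0, -216.4, 53.0, 50.3, 7.1), ([154.0, 171.4], 507.2, -360.0, 57.1, 39.4, 46.3)]
```

View pics/m18.png

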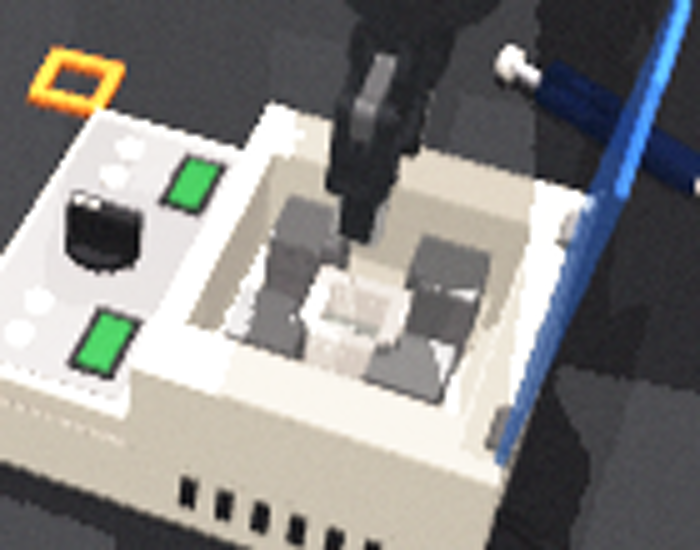

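View pics/side18.png

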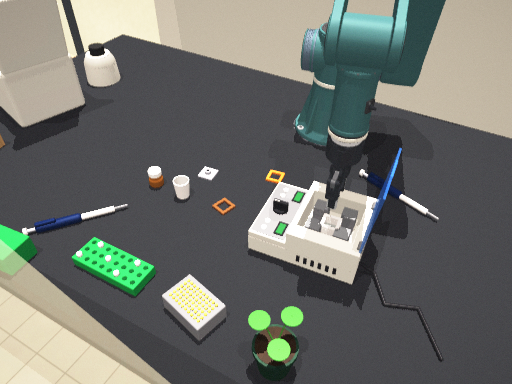

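Call:
move_arm:
  increments:
    - [[-0.0412,-0.0118,0],[0,0,0],1]
    - [[-0.0823,-0.0236,0],[0,0,0],1]
    - [[-0.1097,-0.0314,0],[0,0,0],1]
    - [[-0.1235,-0.0354,0],[0,0,0],1]
    - [[-0.1235,-0.0354,0],[0,0,0],1]
    - [[-0.1235,-0.0354,0],[0,0,0],1]
    - [[-0.1235,-0.0354,0],[0,0,0],1]
    - [[-0.1235,-0.0354,0],[0,0,0],1]
    - [[-0.1235,-0.0354,0],[0,0,0],1]
    - [[-0.1166,-0.0334,0],[0,0,0],1]
    - [[-0.1029,-0.0295,0],[0,0,0],1]
    - [[-0.0823,-0.0236,0],[0,0,0],1]
    - [[-0.0617,-0.0177,0],[0,0,0],1]
    - [[-0.0343,-0.0098,0],[0,0,0],1]

```text
clock: 41.95
eef_pos: [0.4292, -0.2177, 0.2242]
ee_rot: [-0.001, 0.671, 0.742, -0.0]
ft_force: [1.2, -0.0, -0.5]
width: 0.0853
```

Call:
move_arm:
  increments:
    - [[0,0,0],[0,0,0.04],1]
    - [[0,0,0.01],[0,0,0.077],1]
    - [[0,0,0.02],[0,0,0.077],1]
    - [[0,0,0.03],[0,0,0.077],1]
    - [[0,0,0.04],[0,0,0.077],1]
    - [[0,0,0.04],[0,0,0.077],1]
    - [[0,0,0.04],[0,0,0.077],1]
    - [[0,0,0.04],[0,0,0.077],1]
    - [[0,0,0.04],[0,0,0.077],1]
    - [[0,0,0.04],[0,0,0.077],1]
    - [[0,0,0.03],[0,0,0.077],1]
    - [[0,0,0.02],[0,0,0.077],0.6]
    - [[0,0,0],[0,0,0.077],0.6]
    - [[0,0,0],[0,0,0.036],0.6]
    - [[0,0,0],[0,0,0],0.6]
    - [[0,0,0],[0,0,0],0.6]
    - [[0,0,0],[0,0,0],0.6]

```text
clock: 43.37
eef_pos: [0.4304, -0.2151, 0.12]
ee_rot: [-0.0, 0.999, 0.052, -0.0]
ft_force: [-0.1, 0.1, -0.4]
width: 0.0678
```

Run:
```python
from h import *
b=snap('side','side19')['pixels']
plan((430.5,-215.2,72.5,6))
cv2.imwrite('pics/m19.png',cv2.resize(b[110:210,150:270],None,fx=5,fy=5,interpolation=cv2.INTER_CUBIC)[:,:,::-1])
```

```text
now [ 430.5 -215.3  120.1] th 5.98 w 0.0685 F [ 0.  -0.6  0.3] t 43.4167
(430.5, -215.2, 72.5, 6) turn [-0.0002  0.0002 -0.0002] nrot 1 shift [-1.000e-04 -2.000e-04  1.588e-01] nmove 2
```

View pics/m19.png

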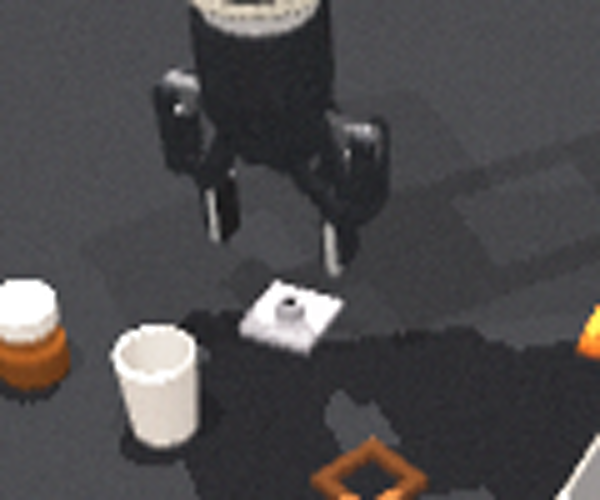

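Call:
move_arm:
  increments:
    - [[0,0,0.02],[0,0,0],0.6]
    - [[0,0,0.04],[0,0,0],0.6]
    - [[0,0,0.045],[0,0,0],0.6]
    - [[0,0,0.035],[0,0,0],0.6]
    - [[0,0,0.014],[0,0,0],0.6]
    - [[0,0,0.004],[0,0,0],0.6]
    - [[0,0,0],[0,0,0],0.4]
    - [[0,0,0],[0,0,0],0.2]
    - [[0,0,0],[0,0,0],0]
    - [[0,0,0],[0,0,0],0]
    - [[0,0,0],[0,0,0],0]
  force: 20

```text
clock: 44.33
eef_pos: [0.431, -0.2156, 0.0735]
ee_rot: [0.0, 0.999, 0.051, 0.0]
ft_force: [-1.0, -0.2, 5.4]
width: 0.0448
```

Call:
move_arm:
  increments:
    - [[0,0,0],[0,0,0],1]
    - [[0,0,0],[0,0,0],1]
    - [[0,0,0],[0,0,-0.04],1]
    - [[0,0,0],[0,0,-0.077],1]
    - [[0,0,0],[0,0,-0.077],1]
    - [[0,0,0],[0,0,-0.077],1]
    - [[0,0,0],[0,0,-0.077],1]
    - [[0,0,0],[0,0,-0.077],1]
    - [[0,0,0],[0,0,-0.077],1]
    - [[0,0,0],[0,0,-0.077],1]
    - [[0,0,0],[0,0,-0.077],1]
    - [[0,0,0],[0,0,-0.077],1]
    - [[0,0,0],[0,0,-0.077],1]
    - [[0,0,0],[0,0,-0.077],1]
    - [[0,0,0],[0,0,-0.077],1]
    - [[0,0,0],[0,0,-0.036],0.6]
    - [[0,0,0],[0,0,0],0.4]
    - [[0,0,0],[0,0,0],0.2]
    - [[0,0,0],[0,0,0],0]
    - [[0,0,0],[0,0,0],0]

```text
clock: 46.0
eef_pos: [0.4307, -0.2154, 0.073]
ee_rot: [-0.0, 0.67, 0.742, 0.0]
ft_force: [-0.4, -0.5, 3.4]
width: 0.045
```

Run:
```python
from h import *
plan((430.5,-215.2,210,95.8),(*bath(0,0,210),95.8))
b=snap('side','side20')['pixels']
cv2.imwrite('pics/m20.png',cv2.resize(b[110:210,150:270],None,fx=5,fy=5,interpolation=cv2.INTER_CUBIC)[:,:,::-1])
```

```text
now [ 430.7 -215.4   73. ] th 95.79 w 0.045 F [-0.4 -0.5  3.4] t 46.0
(430.5, -215.2, 210, 95.8) turn [-0.0001 -0.0001 -0.0001] nrot 1 shift [ 0.0008 -0.0005 -0.4567] nmove 4
(np.float64(506.6), np.float64(205.5), 210, 95.8) turn [0. 0. 0.] nrot 0 shift [1.3695 0.3941 0.    ] nmove 11
```

View pics/m20.png

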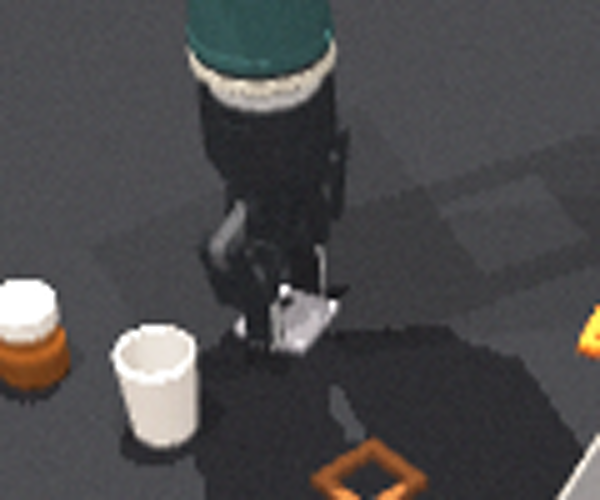

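Call:
move_arm:
  increments:
    - [[0,0,0],[0,0,0],-0.1]
    - [[0,0,-0.03],[0,0,0],-0.1]
    - [[0,0,-0.07],[0,0,0],-0.1]
    - [[0,0,-0.1],[0,0,0],-0.1]
    - [[0,0,-0.11],[0,0,0],-0.1]
    - [[0,0,-0.08],[0,0,0],-0.1]
    - [[0,0,-0.05],[0,0,0],-0.1]
    - [[0,0,-0.02],[0,0,0],-0.1]
    - [[0,0,0],[0,0,0],-0.1]
  force: 60

```text
clock: 46.8
eef_pos: [0.4314, -0.2159, 0.2124]
ee_rot: [0.002, 0.67, 0.742, 0.0]
ft_force: [0.5, 0.1, -0.7]
width: 0.0432
```

Call:
move_arm:
  increments:
    - [[0.0412,0.0118,0],[0,0,0],-0.1]
    - [[0.0822,0.0236,0],[0,0,0],-0.1]
    - [[0.1096,0.0315,0],[0,0,0],-0.1]
    - [[0.1233,0.0355,0],[0,0,0],-0.1]
    - [[0.1233,0.0355,0],[0,0,0],-0.1]
    - [[0.1233,0.0355,0],[0,0,0],-0.1]
    - [[0.1233,0.0355,0],[0,0,0],-0.1]
    - [[0.1233,0.0355,0],[0,0,0],-0.1]
    - [[0.1233,0.0355,0],[0,0,0],-0.1]
    - [[0.1164,0.0335,0],[0,0,0],-0.1]
    - [[0.1027,0.0296,0],[0,0,0],-0.1]
    - [[0.0822,0.0236,0],[0,0,0],-0.1]
    - [[0.0616,0.0177,0],[0,0,0],-0.1]
    - [[0.0342,0.0098,0],[0,0,0],-0.1]
    - [[0,0,0],[0,0,0],-0.1]
    - [[0,0,0],[0,0,0],-0.1]
    - [[0,0,0],[0,0,0],-0.1]
    - [[0,0,0],[0,0,0],-0.1]

```text
clock: 48.3
eef_pos: [0.5058, 0.2042, 0.2105]
ee_rot: [-0.0, 0.67, 0.742, -0.001]
ft_force: [0.5, -0.0, -1.2]
width: 0.043
```

Run:
```python
from h import *
b=snap('side','side21')['pixels']
plan((*bath(0,0,155),95.8))
cv2.imwrite('pics/m21.png',cv2.resize(b[160:270,260:400],None,fx=5,fy=5,interpolation=cv2.INTER_CUBIC)[:,:,::-1])
```

```text
now [505.9 204.2 210.7] th 95.79 w 0.0427 F [ 0.2  0.3 -1.4] t 48.35
(np.float64(506.6), np.float64(205.5), 155, 95.8) turn [-0.0005  0.0002 -0.0001] nrot 1 shift [0.0039 0.0027 0.1857] nmove 2
```

View pics/m21.png

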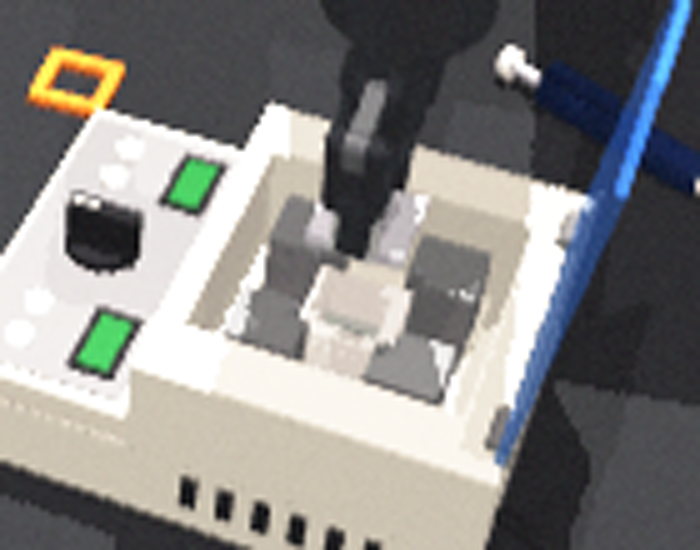

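Call:
move_arm:
  increments:
    - [[0.002,0.001,0.03],[0,0,0],-0.1]
    - [[0,0,0.04],[0,0,0],-0.1]
    - [[0,0,0.03],[0,0,0],-0.1]
    - [[0,0,0.02],[0,0,0],-0.1]
    - [[0,0,0.02],[0,0,0],-0.1]
    - [[0,0,0.02],[0,0,0],-0.1]
    - [[0,0,0.014],[0,0,0],-0.1]
    - [[0,0,0.008],[0,0,0],-0.1]
    - [[0,0,0],[0,0,0],-0.1]
    - [[0,0,0],[0,0,0],-0.1]

```text
clock: 49.18
eef_pos: [0.5066, 0.2061, 0.1564]
ee_rot: [-0.0, 0.67, 0.742, 0.0]
ft_force: [0.9, 0.5, -0.7]
width: 0.0428
```

Run:
```python
from h import *
plan((*bath(0,0,154),95.8)); print(sense()['torque'])
```

```text
now [506.6 206.1 156.4] th 95.88 w 0.0428 F [ 0.9  0.5 -0.7] t 49.1833
(np.float64(506.6), np.float64(205.5), 154, 95.8) turn [ 0.0001 -0.0001  0.0009] nrot 1 shift [-0.0021 -0.0002  0.0079] nmove 1
[-0.03758284  0.03710533  0.00486853]
```

Call:
move_arm:
  increments:
    - [[0,0,0.005],[0,0,0],-0.1]
    - [[0,0,0.003],[0,0,0],-0.1]
    - [[0,0,0],[0,0,0],0.1]
    - [[0,0,0],[0,0,0],0.3]
    - [[0,0,0],[0,0,0],0.4]
    - [[0,0,0],[0,0,0],0.4]
    - [[0,0,-0.02],[0,0,0],0.4]
    - [[0,0,-0.06],[0,0,0],0.4]
    - [[0,0,-0.1],[0,0,0],0.4]
    - [[0,0,-0.12],[0,0,0],0.4]
    - [[0,0,-0.13],[0,0,0],0.4]
    - [[0,0,-0.13],[0,0,0],-1]
    - [[0,0,-0.1],[0,0,0],-1]
    - [[0,0,-0.06],[0,0,0],-1]
    - [[0,0,-0.03],[0,0,0],-1]
    - [[0,0,0],[0,0,0],-1]
  force: 30

```text
clock: 50.52
eef_pos: [0.5073, 0.2063, 0.3814]
ee_rot: [0.001, 0.67, 0.742, 0.002]
ft_force: [0.5, -0.3, -0.1]
width: 0.0006
```

Run:
```python
from h import *
plan((*bath(160,0,400),95.8),(*bath(160,0,325),95.8))
b=snap('side','side22')['pixels'];a=snap('top','top22')['pixels']
cv2.imwrite('pics/m22.png',cv2.resize(b[160:270,260:400],None,fx=5,fy=5,interpolation=cv2.INTER_CUBIC)[:,:,::-1])
```

```text
now [507.3 206.3 381.4] th 95.88 w 0.0006 F [ 0.5 -0.3 -0.1] t 50.5167
(np.float64(490.43099245072864), np.float64(364.6809134126061), 400, 95.8) turn [ 0.0029 -0.0005  0.0009] nrot 1 shift [ 0.531  -0.0025 -0.062 ] nmove 5
(np.float64(490.43099245072864), np.float64(364.6809134126061), 325, 95.8) turn [0. 0. 0.] nrot 0 shift [0.   0.   0.25] nmove 2
```

View pics/m22.png

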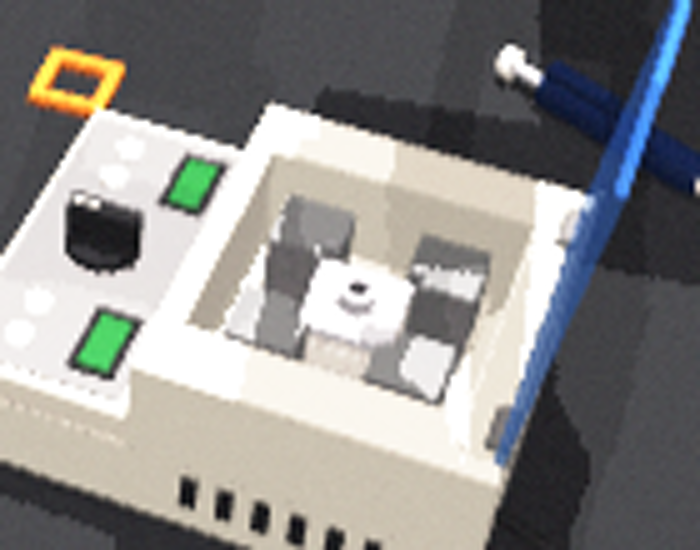

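View pics/side22.png

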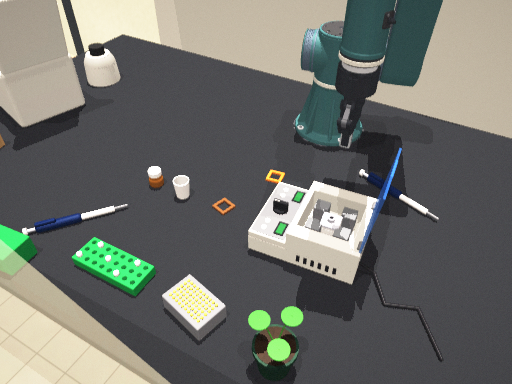

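Run:
```python
from h import *
d=np.load('pics/side22.npz')
for z in (.090,.097,.104): print(proj(d,[.5066,.2055,z]).round(1), (ray(d,331,217,z)*1000).round(1))
```

```text
[331.7 219.3] [500.3 201.2  90. ]
[332.1 217.2] [507.2 203.   97. ]
[332.4 215.2] [514.  204.8 104. ]
```

Call:
move_arm:
  increments:
    - [[0,0,-0.03],[0,0,0],-1]
    - [[0.04,0,-0.033],[0,0,0],-1]
    - [[0.08,0,0],[0,0,0],-1]
    - [[0.1,0,0],[0,0,0],-1]
    - [[0.11,0,0],[0,0,0],-1]
    - [[0.09,0,0],[0,0,0],-1]
    - [[0.06,0,0],[0,0,0],-1]
    - [[0.035,0,0],[0,0,0],-1]
    - [[0.016,0,0],[0,0,0],-1]
    - [[0,0,0.04],[0,0,0],-1]
    - [[0,0,0.07],[0,0,0],-1]
    - [[0,0,0.07],[0,0,0],-1]
    - [[0,0,0.05],[0,0,0],-1]
    - [[0,0,0.02],[0,0,0],-1]
    - [[0,0,0],[0,0,0],-1]
    - [[0,0,0],[0,0,0],-1]

```text
clock: 51.95
eef_pos: [0.4905, 0.3642, 0.3232]
ee_rot: [0.0, 0.67, 0.742, -0.0]
ft_force: [1.2, -0.4, -0.0]
width: -0.0001
```

Run:
```python
from h import *
b=snap('side','side23')['pixels']
plan((*bath(98,0,325),95.8),(*bath(23,0,315),95.8),(*bath(-8,0,291),95.8),(*bath(-33,0,261),95.8),(*bath(-48,0,225),95.8),(*bath(-54,0,185),95.8))
```

```text
now [490.8 364.5 323.9] th 95.85 w 0.0002 F [ 0.  -0.1 -0.2] t 52.0
(np.float64(496.6964828760713), np.float64(302.99830946522127), 325, 95.8) turn [ 0.0008 -0.0004  0.0006] nrot 1 shift [-0.206  -0.0012 -0.0037] nmove 2
(np.float64(504.27570516479227), np.float64(228.38225630306212), 315, 95.8) turn [0. 0. 0.] nrot 0 shift [-0.25    0.      0.0333] nmove 2
(np.float64(507.40845037746357), np.float64(197.5409543293697), 291, 95.8) turn [0. 0. 0.] nrot 0 shift [-0.1033 -0.      0.08  ] nmove 1
(np.float64(509.93485780703725), np.float64(172.66893660864997), 261, 95.8) turn [0. 0. 0.] nrot 0 shift [-0.0833  0.      0.1   ] nmove 1
(np.float64(511.45070226478146), np.float64(157.74572597621818), 225, 95.8) turn [0. 0. 0.] nrot 0 shift [-0.05  0.    0.12] nmove 1
(np.float64(512.0570400478791), np.float64(151.77644172324543), 185, 95.8) turn [0. 0. 0.] nrot 0 shift [-0.02   -0.      0.1333] nmove 2
```

View pics/side23.png

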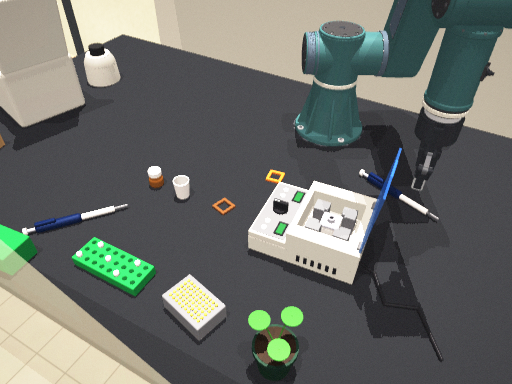

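Call:
move_arm:
  increments:
    - [[-0.04,0,0],[0,0,0],-1]
    - [[-0.06,0,0],[0,0,0],-1]
    - [[-0.06,0,0],[0,0,0],-1]
    - [[-0.046,0,0],[0,0,0],-1]
    - [[-0.05,0,0.003],[0,0,0],-1]
    - [[-0.05,0,0.005],[0,0,0],-1]
    - [[-0.05,0,0.006],[0,0,0],-1]
    - [[-0.05,0,0.008],[0,0,0],-1]
    - [[-0.05,0,0.011],[0,0,0],-1]
    - [[0,0,0],[0,0,0],-1]
    - [[0,0,0],[0,0,0],-1]

```text
clock: 52.92
eef_pos: [0.5043, 0.2275, 0.3132]
ee_rot: [0.0, 0.671, 0.742, 0.0]
ft_force: [-0.8, 0.3, -0.3]
width: 0.0001
```

Run:
```python
from h import *
b=snap('side','side24')['pixels']
plan((*bath(-8,0,291),95.8),(*bath(-33,0,261),95.8),(*bath(-48,0,225),95.8),(*bath(-54,0,185),95.8))
```

```text
now [504.4 228.2 313.3] th 95.82 w 0.0003 F [ 0.1 -0.1  0.6] t 52.9667
(np.float64(507.40845037746357), np.float64(197.5409543293697), 291, 95.8) turn [ 0.0003 -0.0002  0.0002] nrot 1 shift [-0.1026 -0.0002  0.0742] nmove 1
(np.float64(509.93485780703725), np.float64(172.66893660864997), 261, 95.8) turn [0. 0. 0.] nrot 0 shift [-0.0833  0.      0.1   ] nmove 1
(np.float64(511.45070226478146), np.float64(157.74572597621818), 225, 95.8) turn [0. 0. 0.] nrot 0 shift [-0.05  0.    0.12] nmove 1
(np.float64(512.0570400478791), np.float64(151.77644172324543), 185, 95.8) turn [0. 0. 0.] nrot 0 shift [-0.02   -0.      0.1333] nmove 2
```

View pics/side24.png

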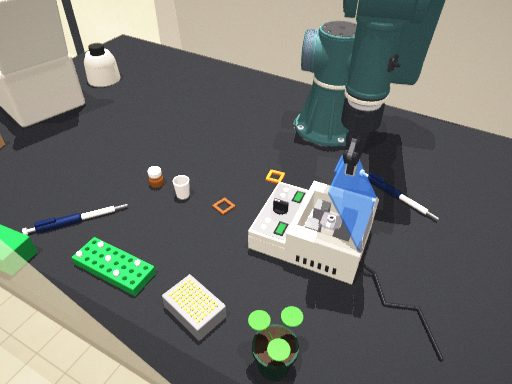

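Call:
move_arm:
  increments:
    - [[-0.035,0,0.02],[0,0,0],-1]
    - [[-0.035,0,0.025],[0,0,0],-1]
    - [[-0.034,0,0.03],[0,0,0],-1]
    - [[-0.028,0,0.03],[0,0,0],-1]
    - [[-0.028,0,0.034],[0,0,0],-1]
    - [[-0.027,0,0.036],[0,0,0],-1]
    - [[-0.018,0,0.04],[0,0,0],-1]
    - [[-0.016,0,0.04],[0,0,0],-1]
    - [[-0.016,0,0.04],[0,0,0],-1]
    - [[-0.008,0,0.04],[0,0,0],-1]
    - [[-0.006,0,0.04],[0,0,0],-1]
    - [[-0.006,0,0.03],[0,0,0],-1]
    - [[0,0,0.015],[0,0,0],-1]
    - [[0,0,0.008],[0,0,0],-1]
    - [[0,0,0],[0,0,0],-1]

```text
clock: 54.22
eef_pos: [0.5111, 0.1508, 0.1855]
ee_rot: [-0.0, 0.67, 0.743, -0.001]
ft_force: [-5.1, -3.7, 15.7]
width: -0.0001
```

Run:
```python
from h import *
b=snap('side','side25')['pixels']
plan((*bath(-54,0,184),95.8))
```

```text
now [511.1 150.8 185.5] th 95.91 w -0.0004 F [-5.5 -3.8 14.9] t 54.2667
(np.float64(512.0570400478791), np.float64(151.77644172324543), 184, 95.8) turn [-0.0013  0.0009  0.0012] nrot 1 shift [0.0029 0.0034 0.0049] nmove 1
```

View pics/side25.png

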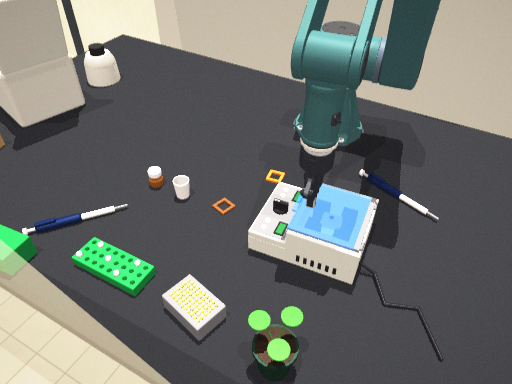

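Call:
move_arm:
  increments:
    - [[0,0,-0.02],[0,0,0],-1]
    - [[0,0,-0.05],[0,0,0],-1]
    - [[0,0,-0.08],[0,0,0],-0.3]
    - [[0,0,-0.09],[0,0,0],-0.3]
    - [[0,0,-0.06],[0,0,0],-0.3]
    - [[0,0,-0.03],[0,0,0],-0.3]
    - [[0,0,-0.01],[0,0,0],-0.3]
    - [[0,0,0],[0,0,0],-0.3]

```text
clock: 54.93
eef_pos: [0.5122, 0.1517, 0.2866]
ee_rot: [0.0, 0.67, 0.742, 0.0]
ft_force: [-0.1, -0.5, 0.6]
width: 0.03
```

Run:
```python
from h import *
s=snap('side','side26');t=snap('top','top26')
plan((*bath(-132,0,200),95.8))
for n,d,x0,y0,x1,y1 in (('top',np.load('pics/top0.npz'),225,165,255,200),('side',s,265,185,300,220),('top',t,225,165,255,200)):
    im=np.array(d['pixels'])[y0:y1,x0:x1]; m=(im.max(2)<110).astype(np.uint8)
    n_,l,st,c=cv2.connectedComponentsWithStats(m)
    for i in range(1,n_):
        if st[i,4]>40: print(n,st[i],(c[i]+[x0,y0]).round(1),(ray(d,*(c[i]+[x0,y0]),.085)*1000).round(1))
print(proj(s,[*(np.array(bath(-132,0))[:2]/1000),.085]),proj(t,[*(np.array(bath(-132,0))[:2]/1000),.085]))
a=np.array(t['pixels'])[100:260,110:290];b=np.array(s['pixels'])[160:280,240:400]
cv2.imwrite('pics/m26.png',cv2.resize(b,None,fx=5,fy=5,interpolation=cv2.INTER_NEAREST)[:,:,::-1])
cv2.imwrite('pics/m26t.png',cv2.resize(a,None,fx=3.5,fy=3.5,interpolation=cv2.INTER_NEAREST)[:,:,::-1])
```

```text
now [511.4 151.6 285.3] th 95.88 w 0.03 F [-0.3  0.3 -0.8] t 55.0333
(np.float64(519.9394312281489), np.float64(74.17574643459994), 200, 95.8) turn [-0.0013  0.      0.0009] nrot 1 shift [-0.2597  0.0023  0.2843] nmove 3
top [  6  11  17  15 164] [238.7 183.6] [515.2  78.1  85. ]
side [  0   0  11  18 107] [268.4 190.7] [487.8  21.8  85. ]
side [  8  15  15  15 176] [279.9 207.1] [527.1  76.   85. ]
top [  6  11  17  15 175] [238.6 183.5] [515.4  78.5  85. ]
[280.59981822 205.08073146] [240.59517343 181.77486761]
```

View pics/m26.png

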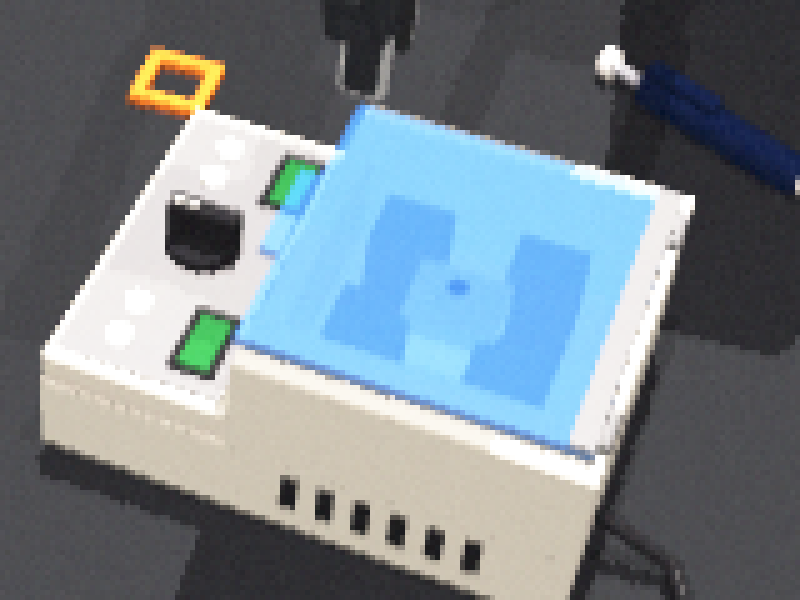

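View pics/m26t.png

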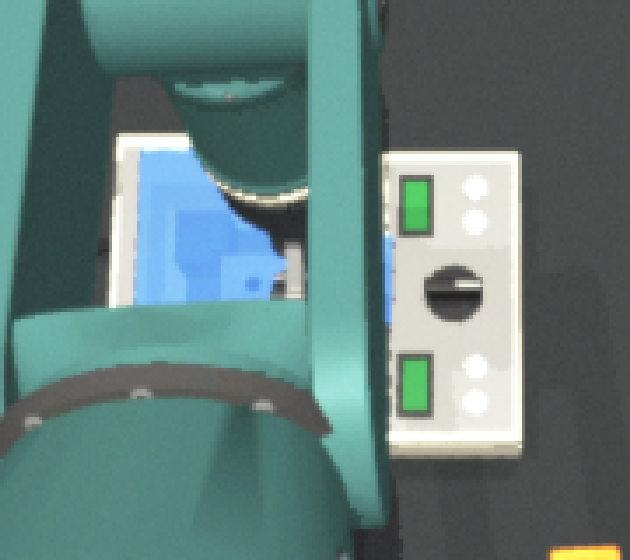

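Call:
move_arm:
  increments:
    - [[-0.03,0,0],[0,0,0],-0.3]
    - [[-0.06,0,0],[0,0,0],-0.3]
    - [[-0.08,0,0],[0,0,0],-0.3]
    - [[-0.05,0.001,0],[0,0,0],-0.3]
    - [[-0.028,0.001,0],[0,0,0],-0.3]
    - [[-0.01,0,0],[0,0,0],-0.3]
    - [[0,0,0.05],[0,0,0],-0.3]
    - [[0,0,0.08],[0,0,0],-0.3]
    - [[0,0,0.08],[0,0,0],-0.3]
    - [[0,0,0.06],[0,0,0],-0.3]
    - [[0,0,0.02],[0,0,0],-0.3]
    - [[0,0,0],[0,0,0],-0.3]
    - [[0,0,0],[0,0,0],-0.3]
    - [[0,0,0],[0,0,0],-0.3]

```text
clock: 56.2
eef_pos: [0.5214, 0.075, 0.2005]
ee_rot: [0.001, 0.67, 0.742, 0.001]
ft_force: [0.4, 0.4, 0.3]
width: 0.0298
```

Run:
```python
from h import *
s=snap('side','side27');t=snap('top','top27')
plan((*bath(-132,0,153),95.8))
b=np.array(s['pixels'])[150:240,230:340]
cv2.imwrite('pics/m27.png',cv2.resize(b,None,fx=6,fy=6,interpolation=cv2.INTER_CUBIC)[:,:,::-1])
```

```text
now [521.5  74.9 200.7] th 95.89 w 0.0301 F [0.5 0.1 0.7] t 56.3
(np.float64(519.9394312281489), np.float64(74.17574643459994), 153, 95.8) turn [0.0016 0.0001 0.001 ] nrot 1 shift [-0.002  -0.0054  0.1591] nmove 2
```

View pics/m27.png

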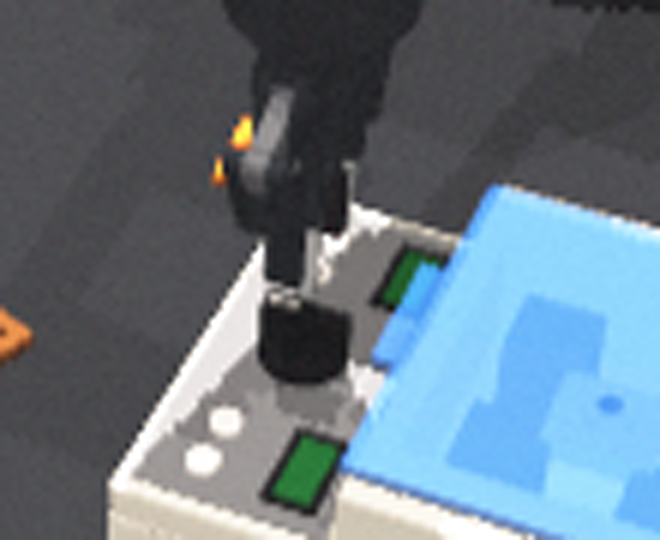

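Looks aligned; descend and close gently.

Call:
move_arm:
  increments:
    - [[-0.002,-0.003,0.03],[0,0,0],-0.3]
    - [[0,0,0.04],[0,0,0],-0.3]
    - [[0,0,0.04],[0,0,0],-0.3]
    - [[0,0,0.03],[0,0,0],-0.3]
    - [[0,0,0.015],[0,0,0],-0.3]
    - [[0,0,0],[0,0,0],-0.3]
    - [[0,0,0],[0,0,0],-0.6]
    - [[0,0,0],[0,0,0],-0.8]
    - [[0,0,0],[0,0,0],-0.85]
    - [[0,0,0],[0,0,0],-0.85]
  force: 30

```text
clock: 57.13
eef_pos: [0.5191, 0.074, 0.1533]
ee_rot: [-0.0, 0.67, 0.742, -0.0]
ft_force: [-4.1, -1.8, 2.8]
width: 0.0105
```

Run:
```python
from h import *
plan((*bath(-132,0,153),95.8))
```

```text
now [519.1  74.  153.3] th 95.88 w 0.0105 F [-4.1 -1.8  2.8] t 57.1333
(np.float64(519.9394312281489), np.float64(74.17574643459994), 153, 95.8) turn [-0.0008 -0.      0.0009] nrot 1 shift [0.0001 0.003  0.0011] nmove 1
```

Call:
move_arm:
  increments:
    - [[0,0,0],[0,0,0.03],-1]
    - [[0,0,0],[0,0,0.07],-1]
    - [[0,0,0],[0,0,0.07],-1]
    - [[0,0,0],[0,0,0.07],-1]
    - [[0,0,0],[0,0,0.07],-1]
    - [[0,0,0],[0,0,0.07],-1]
    - [[0,0,0],[0,0,0.07],-1]
    - [[0,0,0],[0,0,0.07],-1]
    - [[0,0,0],[0,0,0.07],-1]
    - [[0,0,0],[0,0,0.05],-1]
    - [[0,0,0],[0,0,0.03],-1]
    - [[0,0,0],[0,0,0],-1]
  force: 40

```text
clock: 58.13
eef_pos: [0.518, 0.0744, 0.1533]
ee_rot: [-0.001, 0.953, 0.304, -0.001]
ft_force: [-6.4, 1.5, 7.8]
width: 0.0097
```

Run:
```python
from h import *
plan(); print(sense()['torque'])
s=snap('side','side28')
b=np.array(s['pixels'])[150:240,230:340]
cv2.imwrite('pics/m28.png',cv2.resize(b,None,fx=6,fy=6,interpolation=cv2.INTER_CUBIC)[:,:,::-1])
```

```text
now [518.   74.4 153.3] th 35.45 w 0.0097 F [-6.4  1.5  7.8] t 58.1333
[0.09935965 1.10774678 0.1925982 ]
```

View pics/m28.png

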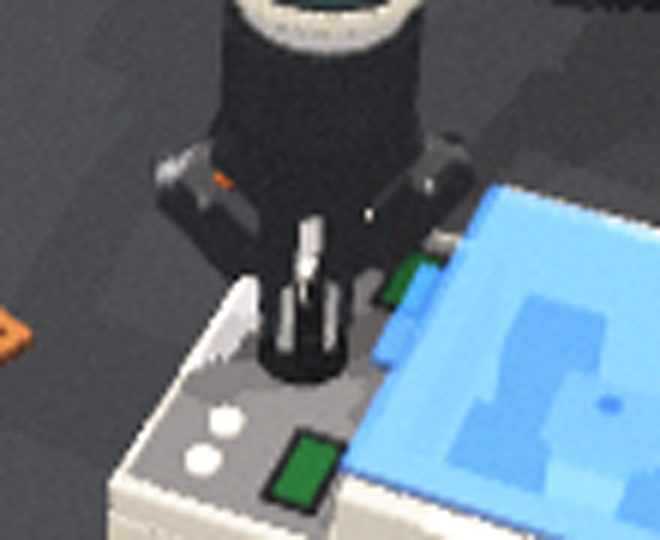

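Call:
move_arm:
  increments:
    - [[0,0,0],[0,0,0.03],-1]
    - [[0,0,0],[0,0,0.02],-1]
    - [[0,0,0],[0,0,0],-1]
    - [[0,0,0],[0,0,0],-1]

```text
clock: 58.52
eef_pos: [0.518, 0.0745, 0.1534]
ee_rot: [-0.0, 0.963, 0.269, -0.002]
ft_force: [-6.8, 2.3, 7.3]
width: 0.0105
```

Run:
```python
from h import *
plan(); print(sense()['torque'])
s=snap('side','side29')
```

```text
now [518.   74.5 153.4] th 31.22 w 0.0105 F [-6.8  2.3  7.3] t 58.5167
[0.19231037 1.12067309 1.09380476]
```

Call:
move_arm:
  increments:
    - [[0,0,0],[0,0,-0.04],-1]
    - [[0,0,0],[0,0,-0.07],-1]
    - [[0,0,0],[0,0,-0.07],-1]
    - [[0,0,0],[0,0,-0.07],-1]
    - [[0,0,0],[0,0,-0.07],-1]
    - [[0,0,0],[0,0,-0.07],-1]
    - [[0,0,0],[0,0,-0.07],-1]
    - [[0,0,0],[0,0,-0.07],-1]
    - [[0,0,0],[0,0,-0.07],-1]
    - [[0,0,0],[0,0,-0.07],-1]
    - [[0,0,0],[0,0,-0.04],-1]
    - [[0,0,0],[0,0,0],-0.8]
    - [[0,0,0],[0,0,0],-0.3]
    - [[0,0,0],[0,0,0],-0.2]
    - [[0,0,0],[0,0,0],-0.2]

```text
clock: 59.82
eef_pos: [0.5208, 0.0742, 0.1533]
ee_rot: [0.001, 0.676, 0.737, 0.001]
ft_force: [-0.6, 0.1, -0.1]
width: 0.0345
```

Call:
move_arm:
  increments:
    - [[0,0,-0.03],[0,0,0],-0.2]
    - [[0,0,-0.07],[0,0,0],-0.2]
    - [[0,0,-0.1],[0,0,0],-0.2]
    - [[0,0,-0.1],[0,0,0],-0.2]
    - [[-0.05,0,-0.08],[0,0,0],-0.2]
    - [[-0.1,0,-0.06],[0,0,0],-0.2]
    - [[-0.12,0,0],[0,0,0],-0.2]
    - [[-0.12,0,0],[0,0,0],-0.2]
    - [[-0.12,0,0],[0,0,0],-0.2]
    - [[-0.1,0,0],[0,0,0],-0.2]
    - [[-0.06,0,0],[0,0,0],-0.2]
    - [[-0.03,0,0],[0,0,0],-0.2]
    - [[0,0,0],[0,0,0],-0.2]
    - [[0,0,0],[0,0,0],-0.2]
    - [[0,0,0],[0,0,0],-0.2]
    - [[0,0,0],[0,0,0],-0.2]

```text
clock: 61.15
eef_pos: [0.5378, -0.1336, 0.285]
ee_rot: [-0.0, 0.675, 0.738, 0.0]
ft_force: [-0.3, -0.0, -0.6]
width: 0.0341
```

Run:
```python
from h import *
plan()
s=snap('side','side30');t=snap('top','top30')
b=np.array(s['pixels'])[160:280,240:400];a=np.array(t['pixels'])[110:260,110:290]
cv2.imwrite('pics/m30.png',cv2.resize(b,None,fx=5,fy=5,interpolation=cv2.INTER_CUBIC)[:,:,::-1])
cv2.imwrite('pics/m30t.png',cv2.resize(a,None,fx=4,fy=4,interpolation=cv2.INTER_CUBIC)[:,:,::-1])
```

```text
now [ 537.8 -133.6  285. ] th 95.06 w 0.0341 F [-0.3 -0.  -0.6] t 61.15
```

View pics/m30.png

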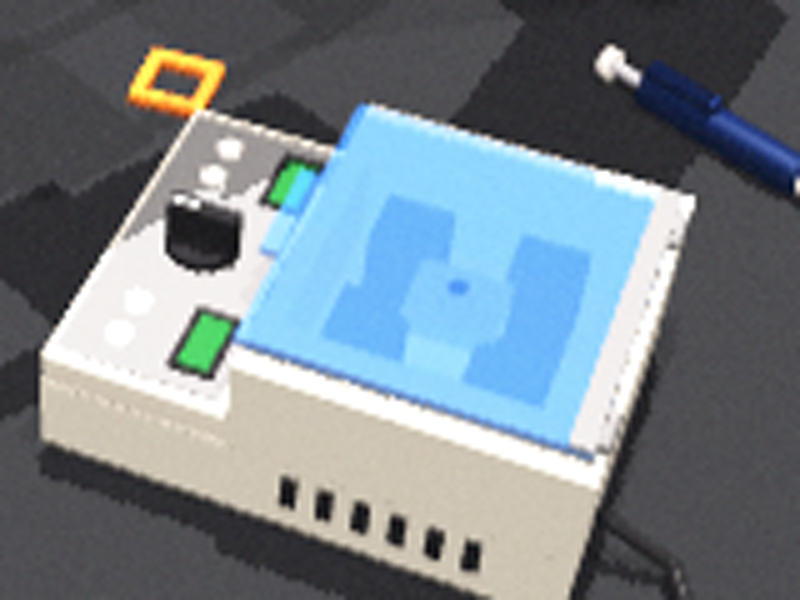

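View pics/m30t.png

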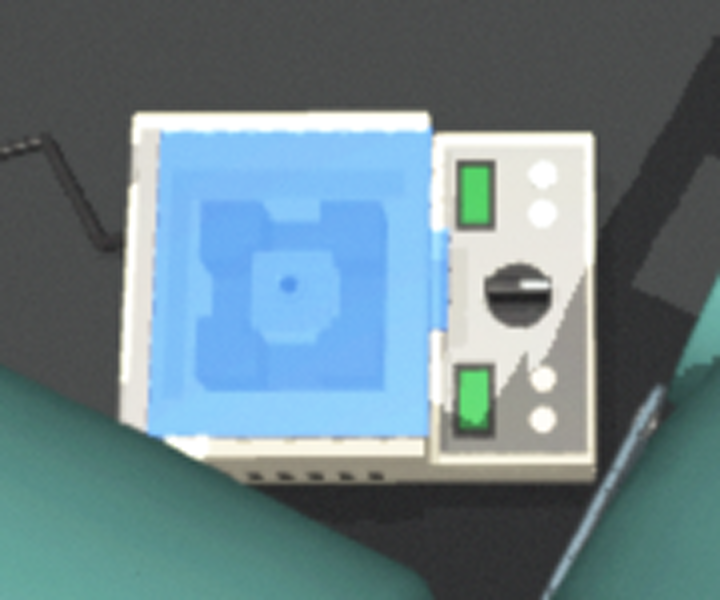

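View pics/side30.png

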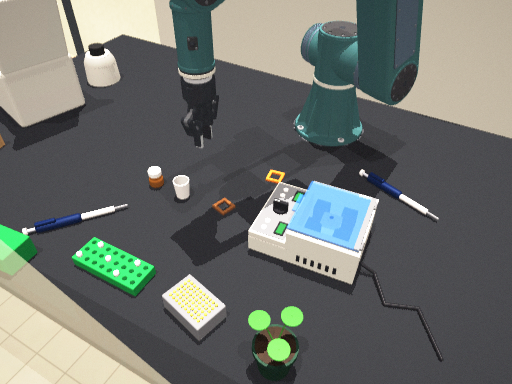

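```bash
python3 -c "
from h import *
print(workorder.close_job()); print(sense()['clock'])"
```

```text
the job is handed in; nothing more can be done
None
the job is handed in; nothing more can be done
```

I built the stack in the pocket: the chamber body, then the three white spacers on the bench, then the top plate collar up. Before inserting anything I pushed the lid further open to make room. After the top plate I closed the lid, turned the start knob to its stop and brought it back to rest. The job was handed in at about 61 s, and the hand-in gave no verdict.

- **Stack:** in the last pictures before hand-in, the parts lie in the pocket under the closed lid. The collar top measured close to the expected 97 mm height. Insertion forces were about 4 N or less.
- **Knocked spacer:** one spacer was shifted about 3 cm early in the run. I measured it again and fetched it.
- **Lid:** I pressed it down with about 15 N, with the fingertips at the closed height of 113 mm.
- **Knob:** I turned it clockwise about 60° until the moment jumped to about 1.1 N m, which showed it was at the stop. I then turned it back while still gripped and opened the gripper. It shows at rest in the last views.
- **Beaker, jar and orange frames:** they look unmoved, and the arm is clear of everything.
- **Disagreements:** the two cameras differed by 3–4 mm in y. I settled this by squeezing each part in both directions in the gripper. The knob position also differed between the views, by about 12 mm in x, and I used the one worked out from the bath. A last check through the side camera put the plate about 2.5 mm off centre in y, although the arm had placed it within 1 mm. That gap is within the camera error, so how well the plate is centred rests on the arm's own readings.

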